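# Rock the angle gauge on the sprung glass-rest stud and hold it on its mark

## Task

Pick up the angle gauge by its blue handle and set it upright on the windscreen rest, the brass stud standing in the slot of its foot and the foot sitting across the black half-round seat. Then rock it on the seat until its swinging pointer settles on the red mark, and finish while still holding it there, resting on the seat with the spring pressed part-way, not to its stop. Leave the spray can, tape roll and sanding block where they are.

Things in the scene. Friction and masses are not known exactly. Their poses are not given: they have to be found in the camera images.
- gauge_grip (a point): Centre of the blue handle of the loose angle gauge (about 0.3 to 0.5 kg, 200 mm tall). Handle: 20 mm thick (gauge x), 70 mm long (gauge y), 30 mm high (gauge z), 185 mm above the underside of the foot. The gauge starts standing upright on the bench. Gauge axes: x is normal to the round white dial (130 mm across, 8 mm thick, the same on both faces), y runs along the foot, z up. The dial's centre is 89 mm below this point, the dial's top 24 mm below.
- gauge_eye (a point): Centre of the slot in the gauge's foot, on the foot's underside; axes as the gauge. Foot: aluminium, 60 mm (x) by 146 mm (y), 8 mm thick, with a slot right through it 26 mm (x) by 50 mm (y). Above the slot the gauge is open up to 24 mm from the underside.
- pointer_tip (a point): Tip of the black pointer, 56 mm from the dial's centre. The pointer is a small weighted pendulum that turns freely about the gauge's x axis at the dial's centre, hangs straight down and settles in about a second; its weight always keeps it plumb while the gauge tilts.
- mark_point (a point): Point of the red mark (10 mm wide tab at the lower rim of the dial) that the pointer tip must reach, also 56 mm from the dial's centre. The mark is fixed to the dial, to the gauge's +y side of its lowest point; its place differs each time.
- pointer (a joint): Angle of the pointer on the dial, rad: 0 when the gauge is upright, positive when the tip lies towards the gauge's +y. Turning the gauge by -a about its own +x (its top leaning towards its +y) makes it read +a.
- mark (a joint): Angle of the red mark on the dial, same zero and sense as the pointer, 0.26 to 0.42 rad; it does not move.
- stud: The windscreen rest, fixed to the bench: origin at the centre of its underside, steel foot 110 by 110 by 12 mm with a sprung seat above it. x axis: along the seat's ridge; y across it, z up. Its yaw differs from the gauge's by up to 0.7 rad.
- seat_top (a point): Middle of the ridge of the seat, where the brass stud leaves it; 70 mm above the bench when unloaded; axes as stud. The seat is a black half-round (radius 18 mm, 56 mm long along x) over lopsided steel shoulders 50 mm wide (y); the brass stud on it is 10 mm thick and stands 16 mm up. The gauge fits with its x along the ridge: its foot then rocks about the ridge, at least 0.45 rad each way, and the slot leaves room for the stud.
- seat (a joint): How far the sprung seat is pushed down, m: 0 unloaded, stop at 0.015. It starts to move at about 1 N and then needs 0.8 N per mm; the gauge's own weight alone presses it some 2 to 5 mm.
- spray_can_mid (a point): Bystander: upright spray can, 60 mm thick, about 150 mm tall, point half-way up. Leave alone.
- tape_roll_mid (a point): Bystander: cream tape roll lying flat, 90 mm across, 25 mm high, point at its middle. Leave alone.
- sanding_block_mid (a point): Bystander: cork sanding block, 70 by 45 by 26 mm, point half-way up. Leave alone.
Mind the look-alikes: they are no part of the job. Leave any pink look-alike of the part that bears gauge_grip alone.

How it is judged:
On the way, in this order (a step that is already met when the one before it is completed fails the run):
1. the gauge is set upright over the stud: foot on the seat, stud in the slot, leaning less than 0.12 rad (distance between gauge_eye and seat_top below 0.028 m and z of gauge_eye in the frame of seat_top below 0.009 m and contact force between stud and gauge above 0.5 N and angle between gauge_eye's own z axis and vertical below 0.12 rad), for 0.2 s.
2. rocked on the seat until the pointer is on the red mark (within 5 mm) (distance between gauge_eye and seat_top below 0.028 m and z of gauge_eye in the frame of seat_top below 0.009 m and contact force between stud and gauge above 0.5 N and distance between pointer_tip and mark_point below 0.005 m), for 0.2 s.
At the end, for the whole second after the job is handed in: Fingers grip the gauge (over 2 N); foot on the seat with over 1 N, slot centre within 28 mm of the ridge middle and at most 9 mm above it; seat pressed 1.5 to 13.5 mm; pointer at rest (under 0.25 rad/s), its tip within 5 mm of the mark point (distance between gauge_eye and seat_top below 0.028 m and z of gauge_eye in the frame of seat_top below 0.009 m and contact force between stud and gauge above 1 N and value of joint seat between 0.0015 and 0.0135 m and distance between pointer_tip and mark_point below 0.005 m and velocity of joint pointer between -0.25 and 0.25 rad/s and contact force between the fingers and gauge above 2 N); the arm keeps its last pose, push and grip.
It fails at once if the spray can is shifted by more than 30 mm (distance of spray_can_mid from where it was at the start of the episode above 0.03 m).
It fails at once if the tape roll is shifted by more than 30 mm (distance of tape_roll_mid from where it was at the start of the episode above 0.03 m).
It fails at once if the sanding block is shifted by more than 30 mm (distance of sanding_block_mid from where it was at the start of the episode above 0.03 m).
It also fails if it takes over 50 s, if anything falls off the work surface, if the arm or the gripper's body presses on something with over 40 N, if the wrist force passes 120 N, or if a joint passes its speed limit or range.

## Robot

A 7-joint arm with a two-finger parallel gripper is mounted at the origin on the work surface. World frame = base frame: x ahead of the robot, y to its left, z up, the work surface at z = 0. Lengths are in m, angles in rad, forces in N, time in s.
With the tool pointing down it reaches from about 0.35 to 0.9 m from the base axis. Payload 8.1 kg.
Tool frame: the origin (TCP) lies on the centre line of the jaws, within the pads' length; the fingertips stand bot.tip_extent ahead of it and the grasp point (between the pads) lies 8 mm behind it (bot.tip_extent is the distance from the TCP to the fingertips, in m); z points along the fingers, y is the direction in which the jaws open and shut (so a half turn about z gives the same grasp; the last joint's range is limited). The gripper opens to 85 mm and grips with 20 to 120 N. Pads are 22 mm wide; open, the fingers measure 114 mm over their backs; the gripper's body (76 mm by 85 mm) begins 54 mm behind the grasp point. The pads swing forward as they close: fully open they stand 13 mm farther back than shut.
Start: joints at [1.159, 0.434, 0.025, 1.573, -0.012, 1.134, -0.075], TCP at [0.19, -0.595, 0.209] pointing down, gripper open.
Joint ranges: [-2.62, 2.62], [-0.44, 2.09], [-1.27, 1.32], [0.08, 2.57], [-1.32, 4.46], [0.12, 2], [-2.74, 2.74]. Speed limits (rad/s): [2.22, 2.22, 3.01, 3.01, 3.14, 3.14, 3.14].

## Interface

Orientations are given as a unit quaternion [w, x, y, z].
In Python, from bench import bot, optics, hand_in, models gives the robot as it stands.
- The arm moves only by the tool servo_tool, never from a script. Its argument "steps" is a list of rows, each a list of 3 entries, a list of its own where there are three numbers: the turn, a rotation vector about the tool's x, y, z in rad, then the shift along the tool's x, y, z in mm, then the opening, from 0 (shut) to 1 (fully open). In form: [[[rx, ry, rz], [tx, ty, tz], gripper], ...]. A call has 1 to 12 rows; each row is the pose to reach, as a shift and turn from the pose measured when the call began, along the tool's axes at that moment; what a row does not reach only later rows make up. A row lasts 1/12 s, in which the tool goes at most 41.7 mm and 7.16 degrees, less where a joint would pass 70% of its speed; a pose out of reach is approached as far as the arm can. A call with a gripper value outside its range is refused whole. The fingers move at their own pace and stop on an object; the grip force is fixed at half the most. Time passes only in rows, so rows that repeat a pose let the fingers close. It gives the time, the measured TCP pose, the force and the opening at its end, in the units of the state.
- bot.state(): the state, without advancing time (a new reading comes with each control period).
- optics.get_image(name): name is "scene" or "top"; returns the picture (384x512x3 uint8, red, green, blue); there is no depth.
- optics.camera_model(name): a dict with "fx", "fy", "cx", "cy" (pixels), "eye" and "attitude" of the camera in the world. Camera axes: x right, y up, looking along -z (the intrinsics and any distortion apply to the point x, -y, -z); pixel columns grow to the right and rows downward; lengths in m; the calibration is good to about 2 mm. A picture is of the moment at which its call begins. camera_model takes no time and is no camera call.
- hand_in(): hands the job in, once; it reports no verdict.
Trained networks look in the newest picture that a camera, given by its name, has taken for a name from the list of things; names that differ only in an ending like _2 or _b are one class to them, and where a whole thing is asked for, a point or a joint stands for the part that bears it (a point fixed in the world has none). Each returns a list of dicts, best first, with "p" (0 to 1); they miss things now and then, are a little off and sometimes report something else, mostly with a low value. They report only what shows in the picture. A call takes as long as a camera call. They do not tell look-alikes from the thing itself.
- models.silhouettes(camera, name): "region" (384x512 bool, what is visible of it) and "xy" ([column, row] in pixels, amid what is visible of it).
The state is a dict: "time_s": time; "joint_positions": joint angles; "qvel": joint speeds; "tau": joint torques, N m; "ee_pos": TCP position; "tcp_rot": TCP orientation; "ft_force": force on the tool from outside, world axes, zero at the start; "ft_torque": the same for the moment, N m; "gripper_width": opening from 0.0 (shut) to 1.0 (fully open).
Only numpy, scipy, OpenCV 4.12 (cv2) and the standard library are available. Lean on these libraries where they do the work, as an engineer would, in place of code of your own. Each camera call takes 0.05 s, during which the arm holds its last target.

## Working session

There is one attempt and no reset: what is moved stays moved. The work goes in short steps, Python scripts to look and compute and a tool call to move; the robot and the scene stay as the last step left them, time stands still between calls to the robot, and variables do not carry over. Pictures are saved under pics/ and viewed, and the job is handed in when it is done.

Besides the shell and the picture viewer there is one more tool, called as name(argument=value, ...) on one line, values as JSON. servo_tool: Moves the arm, as the interface text tells. Its arguments: {"type":"object","properties":{"steps":{"type":"array"}},"required":["steps"]}

```bash
ls; mkdir -p pics
python3 - <<'E'
from bench import bot, optics, models
import cv2,json
s=bot.state()
print({k:s[k] for k in s}); print(bot.tip_extent)
for c in ("scene","top"):
    print(c,optics.camera_model(c))
    im=optics.get_image(c); cv2.imwrite(f"pics/{c}0.png",cv2.resize(im[:,:,::-1],(800,600),interpolation=cv2.INTER_CUBIC))
    for n in ("gauge_grip","stud","gauge_eye","mark","pointer","spray_can_mid","tape_roll_mid","sanding_block_mid"):
        try:
            for d in models.silhouettes(c,n): print(n,d["p"],d["xy"],d["region"].sum())
        except Exception as e: print(n,e)
E
```

```text
pics
{'time_s': 0.0, 'joint_positions': array([ 1.15940826,  0.43519653,  0.02500224,  1.57409372, -0.01160481,
        1.13400751, -0.07510268]), 'qvel': array([ 0.00022074, -0.00109116, -0.00096226, -0.00175306, -0.00160488,
        0.00038189,  0.00066792]), 'tau': array([ 5.13586110e-04, -6.70473647e+01,  1.02562442e+00, -3.16210949e+01,
        1.56618515e-02,  1.22575904e-02, -7.38135526e-06]), 'ee_pos': array([ 0.18970421, -0.59494799,  0.20844408]), 'tcp_rot': array([-7.55692824e-04,  9.88112366e-01,  1.53731401e-01, -1.93019227e-04]), 'ft_force': array([ 0.11405658,  0.64286377, -0.16476736]), 'ft_torque': array([ 0.05589046,  0.00012507, -0.00659724]), 'gripper_width': 1.0010824221276868}
0.011
scene {'fx': 441.21257791055723, 'fy': 441.21257791055723, 'cx': 254.40455173456, 'cy': 186.4944983746536, 'eye': array([ 1.14996354, -0.09437019,  1.15174357]), 'attitude': array([0.7707835 , 0.22711431, 0.16584066, 0.5716719 ])}
gauge_grip 0.79 [336.6, 128.2] 994
gauge_grip 0.74 [286.0, 197.1] 1936
gauge_grip 0.67 [333.4, 243.4] 1831
gauge_grip 0.6 [350.4, 176.3] 1587
stud 0.8 [159
[... 473 characters left out ...]
19470567251005, 'cy': 191.57062377700214, 'eye': array([0.43671517, 0.07072663, 1.39008905]), 'attitude': array([ 0.71203269,  0.03511265, -0.02482895, -0.70082813])}
gauge_grip 0.89 [158.2, 192.1] 1102
gauge_grip 0.89 [147.7, 254.0] 1047
gauge_grip 0.84 [284.9, 138.3] 828
gauge_grip 0.62 [224.6, 191.6] 920
gauge_grip 0.62 [199.2, 137.2] 872
stud 0.66 [340.3, 203.8] 1196
gauge_eye 0.92 [204.8, 139.8] 849
gauge_eye 0.79 [146.7, 258.3] 924
gauge_eye 0.78 [284.8, 137.6] 805
gauge_eye 0.74 [218.1, 193.2] 832
gauge_eye 0.72 [156.8, 194.2] 1164
spray_can_mid 0.77 [203.8, 249.6] 475
spray_can_mid 0.48 [222.0, 189.5] 791
tape_roll_mid 0.69 [275.0, 243.0] 258
sanding_block_mid 0.75 [349.0, 255.6] 309
```

View pics/scene0.png

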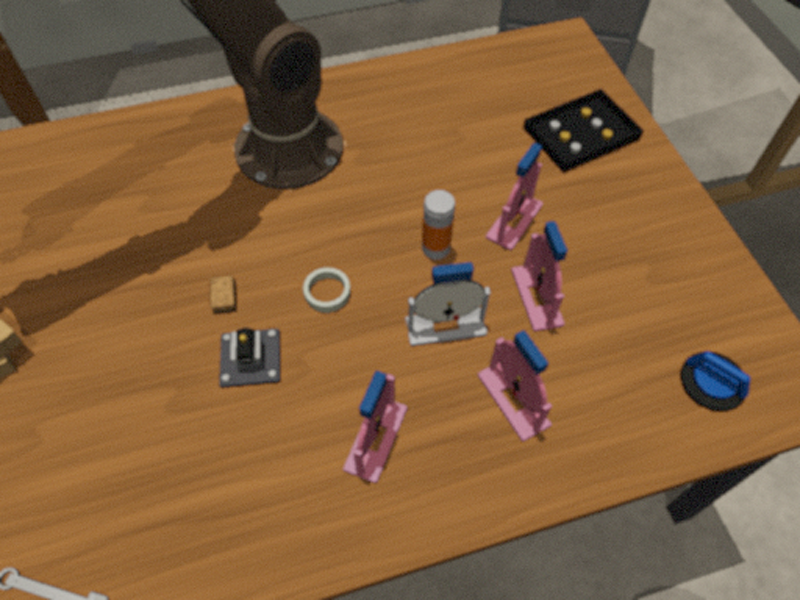

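View pics/top0.png

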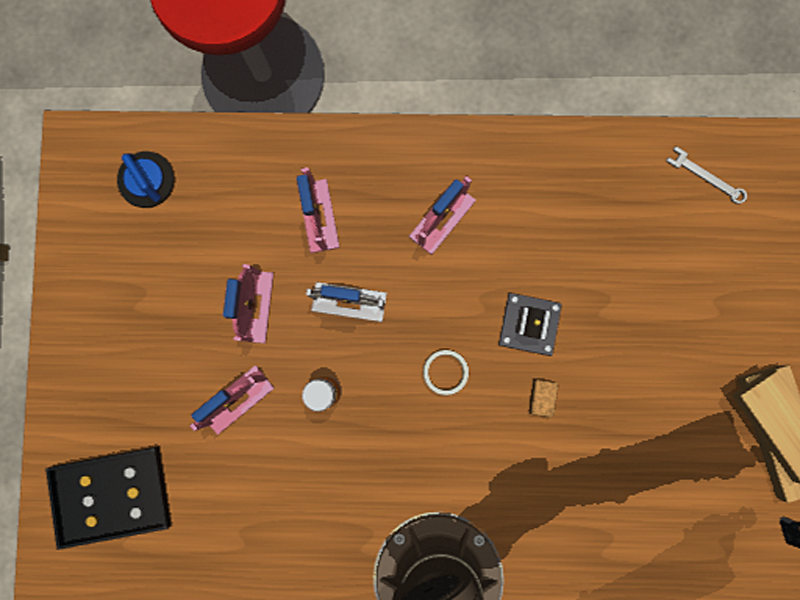

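The pictures show five blue-handled gauges. Four have pink bodies, in the scene view at (336,128), (350,176), (333,243) and (239,270). One is white and grey, at scene (286,197) and top about (222,191). The white one fits the description, since its dial is white and its foot is aluminium. I'll confirm it in a crop.

```bash
cat > h.py <<'E'
import numpy as np, cv2
from scipy.spatial.transform import Rotation as R
from bench import bot, optics, models
def q2m(q): return R.from_quat([q[1],q[2],q[3],q[0]]).as_matrix()
C={c:optics.camera_model(c) for c in("scene","top")}
def proj(c,P):
    m=C[c];P=np.atleast_2d(P);p=(P-m["eye"])@q2m(m["attitude"])
    return np.c_[m["cx"]+m["fx"]*p[:,0]/-p[:,2], m["cy"]-m["fy"]*p[:,1]/-p[:,2]]
def ray(c,uv):
    m=C[c];d=np.array([(uv[0]-m["cx"])/m["fx"],-(uv[1]-m["cy"])/m["fy"],-1.])
    return m["eye"],q2m(m["attitude"])@d
def atz(c,uv,z):
    e,d=ray(c,uv); return e+d*(z-e[2])/d[2]
def crop(im,u0,v0,u1,v1,s,fn,pts=()):
    o=cv2.resize(np.ascontiguousarray(im[v0:v1,u0:u1,::-1]),None,fx=s,fy=s,interpolation=cv2.INTER_CUBIC)
    for u,v in pts: cv2.circle(o,(int((u-u0+.5)*s),int((v-v0+.5)*s)),3,(0,255,255),1)
    cv2.imwrite(fn,o)
E
python3 - <<'E'
from h import *
a=optics.get_image("scene");b=optics.get_image("top")
np.savez("im0.npz",scene=a,top=b)
crop(a,250,160,325,225,8,"pics/cs1.png");crop(b,185,170,255,215,10,"pics/ct1.png")
crop(a,130,200,190,255,10,"pics/cs2.png");crop(b,310,180,370,235,10,"pics/ct2.png")
print(a.shape, C["scene"].keys())
E
cd pics; python3 -c "
import cv2,numpy as np
a=cv2.imread('cs1.png');b=cv2.imread('ct1.png');print(a.shape,b.shape)"
```

```text
(384, 512, 3) dict_keys(['fx', 'fy', 'cx', 'cy', 'eye', 'attitude'])
(520, 600, 3) (450, 700, 3)
```

View pics/cs1.png

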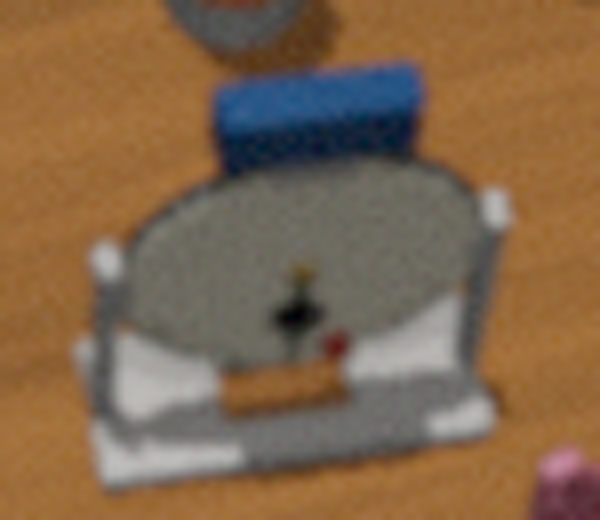

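View pics/ct1.png

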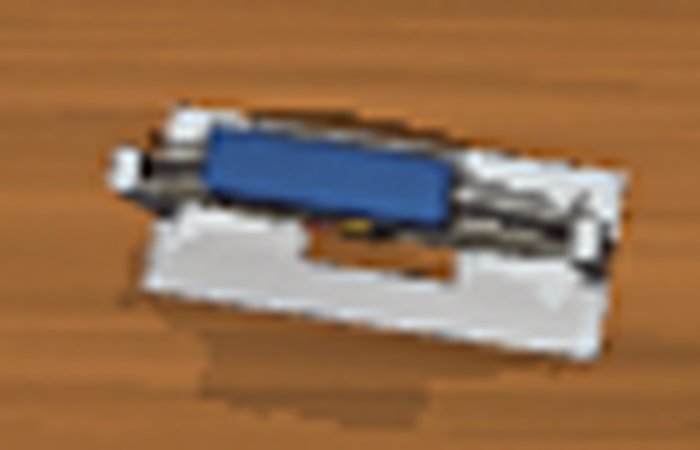

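View pics/cs2.png

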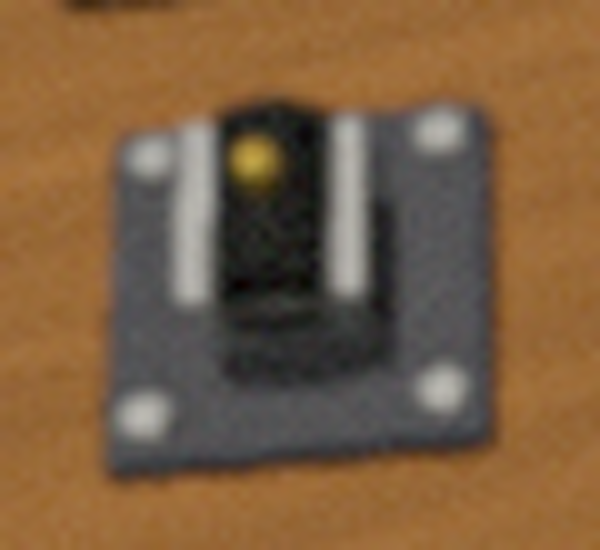

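View pics/ct2.png

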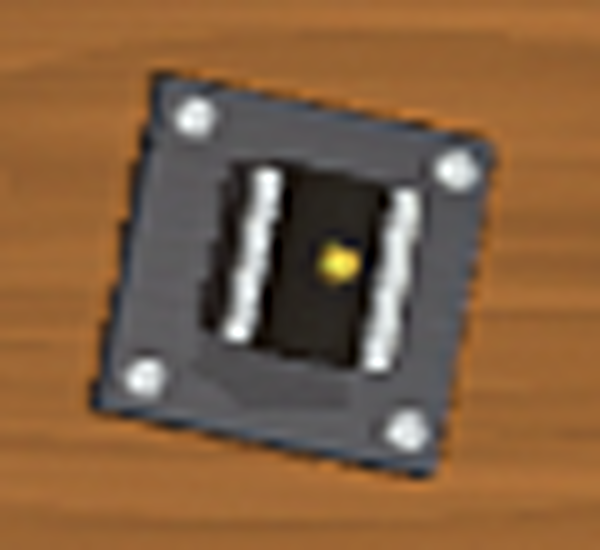

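```bash
cat > fit.py <<'E'
from h import *
from scipy.optimize import least_squares
def px(o,p,s): return [o[0]+(p[0]+.5)/s-.5,o[1]+(p[1]+.5)/s-.5]
def fit(obs,x0):
    def f(v,full=False):
        r=[]
        c,s=np.cos(v[2]),np.sin(v[2])
        for cam,P,uv in obs:
            w=[v[0]+c*P[0]-s*P[1],v[1]+s*P[0]+c*P[1],P[2]]
            r+=list(proj(cam,w)[0]-uv)
        return np.array(r)
    o=least_squares(f,x0,loss="soft_l1"); return o.x,f(o.x).reshape(-1,2)
T=lambda P,p:("top",np.array(P)/1e3,px(o_t,p,10))
o_t=(185,170)
g=[T((-30,73,8),(145,290)),T((-30,-73,8),(598,358)),T((30,-73,8),(625,172)),T((30,73,8),(178,105)),
 T((10,35,200),(212,128)),T((10,-35,200),(455,165)),T((-10,-35,200),(445,222)),T((-10,35,200),(205,190))]
S=lambda P,p:("scene",np.array(P)/1e3,px((250,160),p,8))
g+=[S((30,-73,0),(107,487)),S((30,73,0),(495,432)),S((10,-35,200),(218,122)),S((10,35,200),(422,95)),S((-10,-35,200),(215,88)),S((-10,35,200),(418,66))]
v,r=fit(g,[.5,.15,0]);print("gauge",v.round(4));print(r.round(1).tolist())
o_t=(310,180)
s=[T((55,55,12),(158,75)),T((55,-55,12),(492,145)),T((-55,-55,12),(435,475)),T((-55,55,12),(97,405)),T((0,0,84),(340,262))]
S=lambda P,p:("scene",np.array(P)/1e3,px((130,200),p,10))
s+=[S((55,-55,12),(112,462)),S((55,55,12),(492,435)),S((-55,-55,12),(122,137)),S((-55,55,12),(488,108)),S((0,0,84),(257,155))]
v,r=fit(s,[.5,-.1,0]);print("stud",v.round(4));print(r.round(1).tolist())
for n,uv,z in(("can",(203.8,249.6),.15),("tape",(275,243),.025),("block",(349,255.6),.026)): print(n,atz("top",uv,z).round(3))
E
python3 fit.py
```

```text
gauge [ 0.5481  0.1903 -0.1339]
[[0.4, 0.3], [0.2, 0.3], [0.3, 0.3], [0.1, 0.3], [-0.2, -0.5], [0.5, -0.5], [0.4, 1.0], [-0.6, 0.4], [-0.0, 0.6], [-0.3, 0.6], [0.7, 1.1], [1.5, 0.9], [-0.3, -0.9], [0.3, -1.6]]
stud [ 0.5086 -0.1792 -0.19  ]
[[0.3, -0.4], [0.9, -0.4], [0.2, 0.6], [-0.3, 0.4], [0.2, 0.1], [-0.4, 0.9], [0.8, -0.0], [-0.2, -0.5], [0.7, -0.9], [0.3, 0.5]]
can [0.374 0.23  0.15 ]
tape [0.392 0.024 0.025]
block [ 0.357 -0.206  0.026]
```

```bash
cat >> h.py <<'E'
def Rt(yaw,lean=0):
    gx=np.array([np.cos(yaw),np.sin(yaw),0]);gy=np.array([-gx[1],gx[0],0]);z=np.array([0,0,1.])
    M=np.c_[gy,gx,-z]            # tool x=gauge y, tool y=gauge x
    return R.from_matrix(M)*R.from_rotvec([0,-lean,0])
def go(p,yaw,lean=0):
    s=bot.state();A=R.from_matrix(q2m(s["tcp_rot"]))
    rv=(A.inv()*Rt(yaw,lean)).as_rotvec();t=A.inv().apply(np.array(p)-s["ee_pos"])*1e3
    print("t",round(s["time_s"],2),"tcp",s["ee_pos"].round(4),"rv",rv.round(3),"mm",t.round(1),"F",s["ft_force"].round(1),"w",round(s["gripper_width"],3))
E
python3 -c "
from h import *
go([.548,.190,.30],-.134)"
```

```text
t 1.0 tcp [ 0.1899 -0.5955  0.2092] rv [ 0.     0.    -1.128] mm [ 579.8 -639.6  -90.8] F [-0.5 -0.7  0.5] w 1.004
```

servo_tool(steps=[[[0,0,-0.1],[30,-35,-40],1],[[0,0,-0.2],[60,-70,-80],1],[[0,0,-0.3],[90,-100,-91],1],[[0,0,-0.4],[115,-127,-91],1],[[0,0,-0.5],[140,-155,-91],1],[[0,0,-0.6],[165,-182,-91],1],[[0,0,-0.7],[190,-210,-91],1],[[0,0,-0.8],[215,-237,-91],1],[[0,0,-0.9],[240,-265,-91],1],[[0,0,-1.0],[265,-292,-91],1],[[0,0,-1.1],[290,-320,-91],1],[[0,0,-1.128],[315,-347,-91],1]])

```text
time_s: 2.0
ee_pos: [0.3852, -0.1665, 0.3007]
tcp_rot: [0.001, 0.751, 0.661, 0.0]
ft_force: [1.2, -0.2, 0.3]
gripper_width: 0.998
```

```bash
python3 -c "
from h import *
go([.548,.190,.26],-.134)"
```

```text
t 2.0 tcp [ 0.3852 -0.1665  0.3007] rv [0.001 0.    0.007] mm [374.3 116.3  40.6] F [ 1.2 -0.2  0.3] w 0.998
```

servo_tool(steps=[[[0,0,0.007],[38,12,0],1],[[0,0,0.007],[76,24,0],1],[[0,0,0.007],[114,35,5],1],[[0,0,0.007],[152,47,10],1],[[0,0,0.007],[190,59,15],1],[[0,0,0.007],[228,71,20],1],[[0,0,0.007],[266,83,25],1],[[0,0,0.007],[304,95,30],1],[[0,0,0.007],[340,106,35],1],[[0,0,0.007],[366,114,38],1],[[0,0,0.007],[374,116,40],1],[[0,0,0.007],[374,116,41],1]])

```text
time_s: 3.0
ee_pos: [0.5474, 0.1924, 0.2589]
tcp_rot: [-0.0, 0.752, 0.66, 0.0]
ft_force: [-0.3, -0.9, 0.1]
gripper_width: 0.999
```

```bash
python3 -c "
from h import *
go([.548,.190,.182],-.134)
a=optics.get_image('scene');b=optics.get_image('top')
gp=[.548,.190,.185]
crop(a,240,120,330,225,6,'pics/cs3.png',proj('scene',gp));crop(b,160,140,260,215,7,'pics/ct3.png',proj('top',gp))
"
```

```text
t 3.0 tcp [0.5474 0.1924 0.2589] rv [-0.    -0.001  0.004] mm [-2.4  0.9 76.9] F [-0.3 -0.9  0.1] w 0.999
```

View pics/cs3.png

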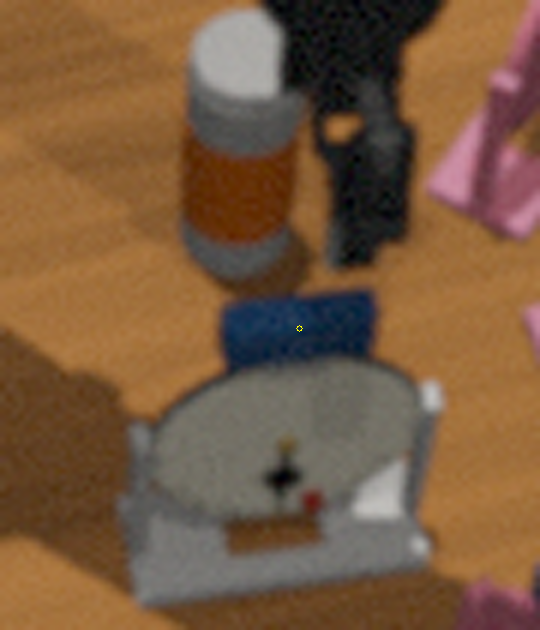

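View pics/ct3.png

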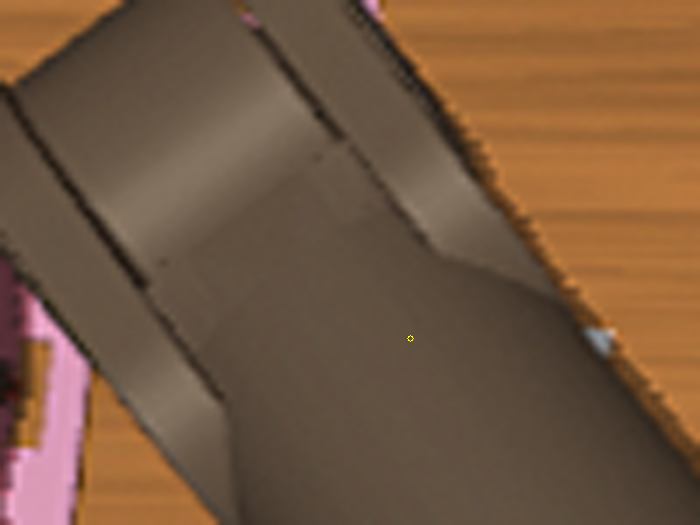

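```bash
python3 -c "
from h import *
for z in(.25,.26): print(((proj('scene',[.5474,.1924,z])-[240,120]+.5)*6).round(0), ((proj('scene',[.5474+.042,.187,z])-[240,120]+.5)*6).round(0))
"
```

```text
[[315. 239.]] [[337. 321.]]
[[317. 225.]] [[339. 307.]]
```

```bash
python3 -c "
from h import *
a=optics.get_image('scene')
P=np.array([.5474,.1924,.2589]);A=q2m(bot.state()['tcp_rot'])
pts=np.array([P+A@np.array(d) for d in ([0,0,0],[0,.0425,-.002],[0,-.0425,-.002],[0,.057,-.002],[0,-.057,-.002],[.0,.0425,-.062],[0,-.0425,-.062])])
crop(a,230,70,350,190,5,'pics/cs4.png',proj('scene',pts))
"
```

```text
(no output)
```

View pics/cs4.png

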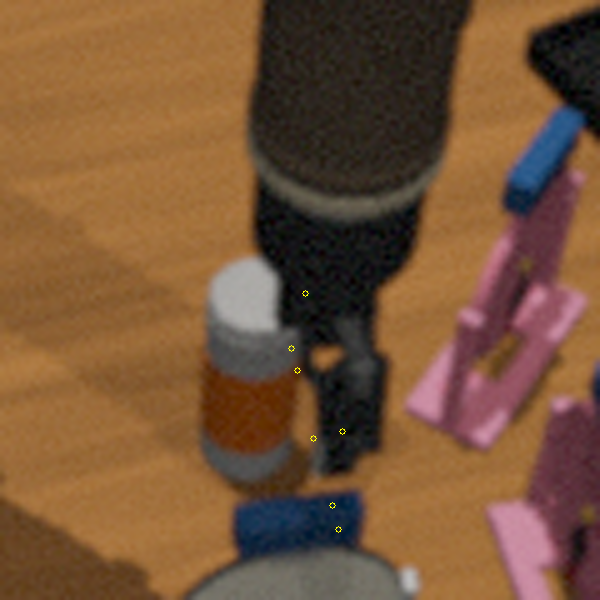

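```bash
python3 -c "
from h import *
a=optics.get_image('scene');b=optics.get_image('top')
P=np.array([.5474,.1924,.2589])
pts=np.array([P+[0,0,d] for d in (0,.05,.1,.15,.2,.25,.3,.4)])
crop(a,200,0,360,160,5,'pics/cs5.png',proj('scene',pts))
crop(b,100,60,300,260,4,'pics/ct5.png',proj('top',pts))
print(bot.state())
"
```

```text
{'time_s': 3.25, 'joint_positions': array([ 0.05227572,  0.40490576, -0.67245846,  1.57290411,  0.26336922,
        1.25526412, -0.79934962]), 'qvel': array([ 0.00212668, -0.00317426, -0.00454182, -0.00194447, -0.00175866,
       -0.0005952 , -0.0034017 ]), 'tau': array([-5.91821875e-01, -5.85988462e+01, -8.24624777e+00, -3.20178366e+01,
        5.63536087e-04, -1.75249984e-02,  1.34990978e-02]), 'ee_pos': array([0.54772279, 0.18781028, 0.2599844 ]), 'tcp_rot': array([1.10011195e-03, 7.53665959e-01, 6.57256730e-01, 5.33939467e-05]), 'ft_force': array([-0.75599806, -0.0545819 , -0.11536159]), 'ft_torque': array([-0.00364271, -0.00512254, -0.01835058]), 'gripper_width': 0.9987760321618556}
```

View pics/cs5.png

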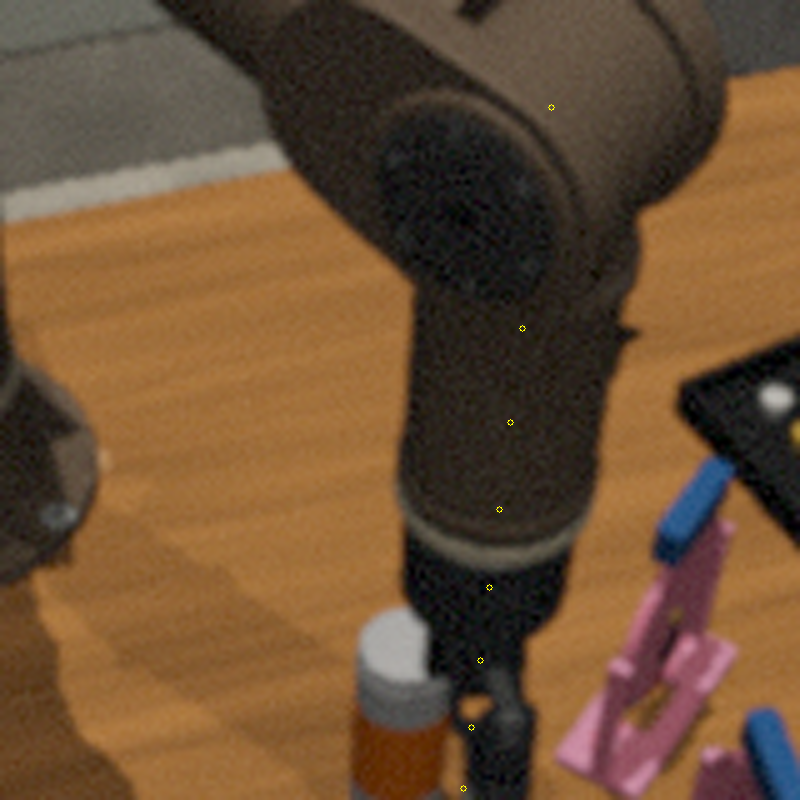

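View pics/ct5.png

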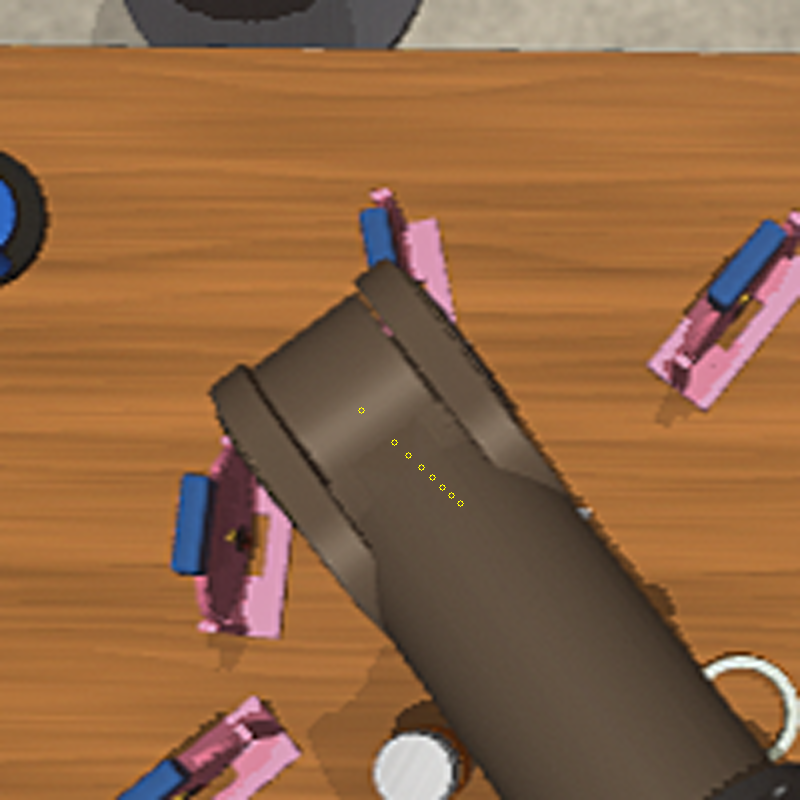

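```bash
python3 -c "
from h import *
a=optics.get_image('scene')
a=(255*(a/255.)**0.45).astype(np.uint8)
P=np.array([.5477,.1878,.26]);A=q2m(bot.state()['tcp_rot'])
pts=np.array([P+A@np.array(d) for d in ([0,0,0],[0,.0425,-.002],[0,-.0425,-.002],[0,.0425,-.062],[0,-.0425,-.062])])
crop(a,260,100,330,180,8,'pics/cs6.png',proj('scene',pts))
"
```

```text
(no output)
```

View pics/cs6.png

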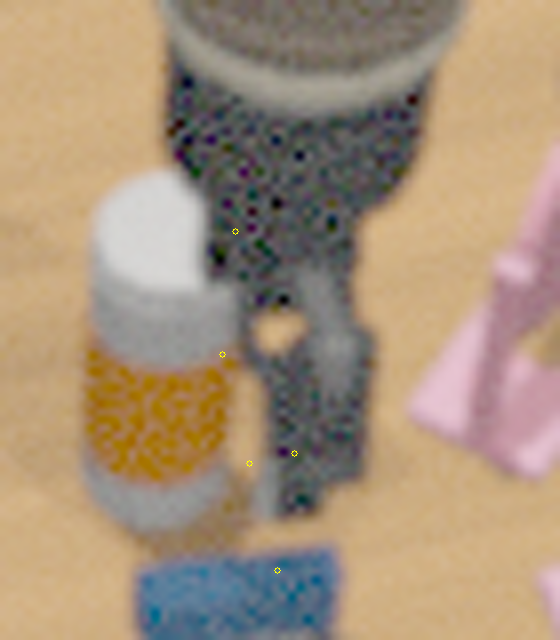

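servo_tool(steps=[[[0,0,0],[0,0,-20],0],[[0,0,0],[0,0,-20],0],[[0,0,0],[0,0,-20],0],[[0,0,0],[0,0,-20],0],[[0,0,0],[0,0,-20],0],[[0,0,0],[0,0,-20],0],[[0,0,0],[0,0,-20],0],[[0,0,0],[0,0,-20],0]])

```text
time_s: 3.97
ee_pos: [0.5476, 0.1879, 0.2797]
tcp_rot: [0.001, 0.754, 0.657, -0.0]
ft_force: [-0.6, -1.6, 0.4]
gripper_width: 0.002
```

```bash
python3 -c "
from h import *
a=optics.get_image('scene')
a=(255*(a/255.)**0.45).astype(np.uint8)
s=bot.state();P=s['ee_pos'];A=q2m(s['tcp_rot']);print(P,s['gripper_width'])
pts=np.array([P+A@np.array(d) for d in ([0,0,0],[0,0,.011],[0,0,-.062],[0,.0425,-.062],[0,-.0425,-.062])])
crop(a,260,100,330,180,8,'pics/cs7.png',proj('scene',pts))
"
```

```text
[0.54764246 0.18799622 0.27978069] -0.0011248544251810375
```

View pics/cs7.png

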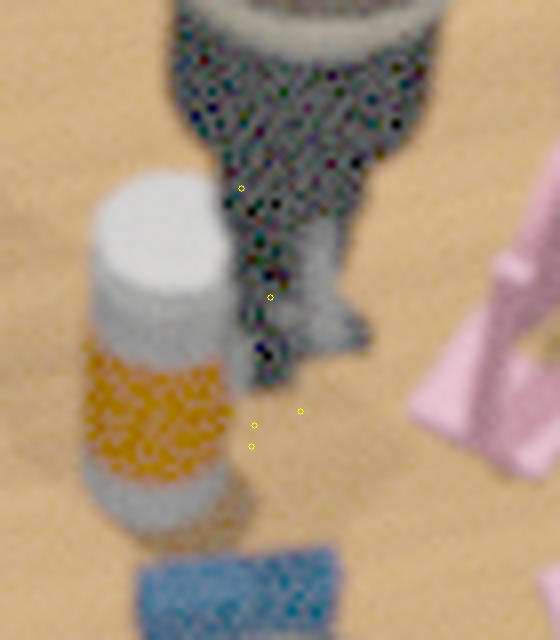

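```bash
python3 -c "
from h import *
go([.55,.02,.28],-.134)"
```

```text
t 4.02 tcp [0.5476 0.188  0.2798] rv [ 0.001  0.001 -0.002] mm [-166.1   25.2    0. ] F [-0.4 -0.1 -0.4] w -0.001
```

servo_tool(steps=[[[0,0,0],[-38,6,0],0],[[0,0,0],[-76,12,0],0],[[0,0,0],[-114,18,30],0],[[0,0,0],[-145,22,65],0],[[0,0,0],[-166,25,100],0],[[0,0,0],[-166,25,135],0],[[0,0,0],[-166,25,170],0],[[0,0,0],[-166,25,200],0],[[0,0,0],[-166,25,220],0],[[0,0,0],[-166,25,230],0],[[0,0,0],[-166,25,230],0],[[0,0,0],[-166,25,230],0]])

```text
time_s: 5.02
ee_pos: [0.5505, 0.0201, 0.0505]
tcp_rot: [0.001, 0.753, 0.657, 0.0]
ft_force: [1.1, 0.1, 0.2]
gripper_width: 0.0
```

```bash
python3 -c "
from h import *
a=optics.get_image('scene');b=optics.get_image('top')
a=(255*(a/255.)**0.6).astype(np.uint8)
s=bot.state();P=s['ee_pos'];A=q2m(s['tcp_rot']);print(P,s['gripper_width'],s['ft_force'])
pts=np.array([P+A@np.array(d) for d in ([0,0,0],[0,0,.011],[0,0,-.062],[0,.0425,-.062],[0,-.0425,-.062])])
u,v=proj('scene',pts[1])[0].astype(int);print(u,v)
crop(a,u-40,v-50,u+40,v+30,8,'pics/cs8.png',proj('scene',pts))
u,v=proj('top',pts[1])[0].astype(int)
crop(b,u-40,v-40,u+40,v+40,7,'pics/ct8.png',proj('top',pts))
"
```

```text
[0.55143753 0.02018272 0.05163651] -0.001738296051262308 [0.64986893 0.12615497 0.68943034]
230 217
```

View pics/cs8.png

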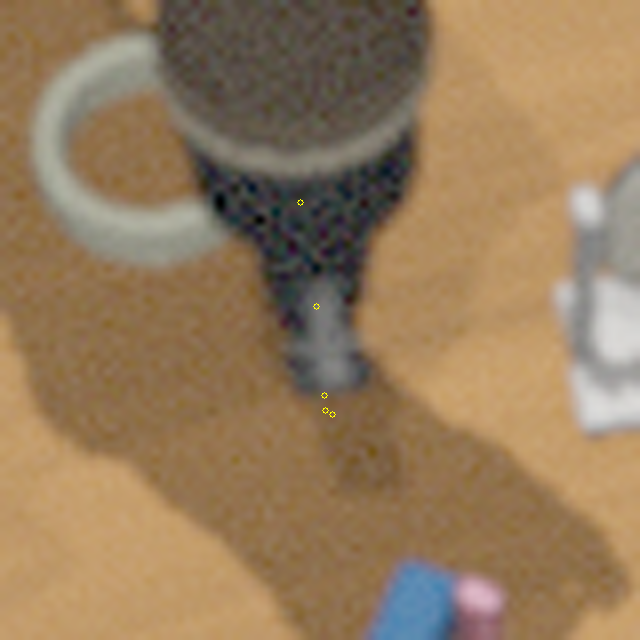

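View pics/ct8.png

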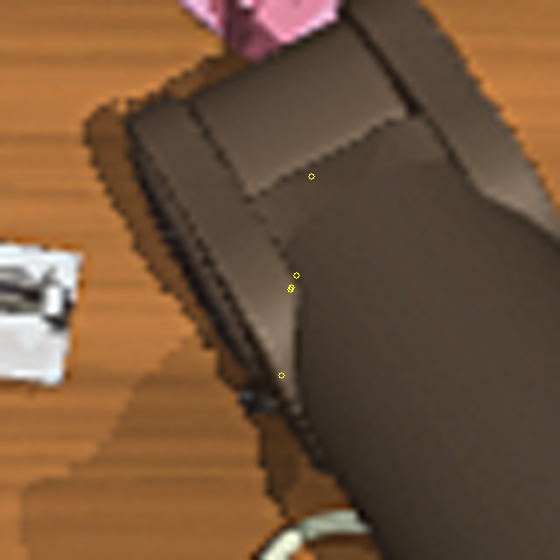

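servo_tool(steps=[[[0,0,0],[0,0,10],0],[[0,0,0],[0,0,20],0],[[0,0,0],[0,0,28],0],[[0,0,0],[0,0,34],0],[[0,0,0],[0,0,36],0],[[0,0,0],[0,0,36],0]])

```text
time_s: 5.62
ee_pos: [0.5509, 0.0201, 0.0148]
tcp_rot: [0.001, 0.753, 0.657, 0.0]
ft_force: [0.6, 0.9, 0.8]
gripper_width: -0.001
```

```bash
python3 -c "
from h import *
a=optics.get_image('scene')
a=(255*(a/255.)**0.6).astype(np.uint8)
s=bot.state();P=s['ee_pos'];A=q2m(s['tcp_rot']);print(P,s['gripper_width'],s['ft_force'])
pts=np.array([P+A@np.array(d) for d in ([0,0,0],[0,0,.011],[0,0,-.062],[0,.0425,-.062],[0,-.0425,-.062])])
u,v=proj('scene',pts[1])[0].astype(int);print(u,v)
crop(a,u-40,v-50,u+40,v+30,8,'pics/cs9.png',proj('scene',pts))
"
```

```text
[0.55132355 0.02021425 0.01525169] 0.00034239584699220825 [-0.81929737  1.08754924  0.80753788]
230 223
```

View pics/cs9.png

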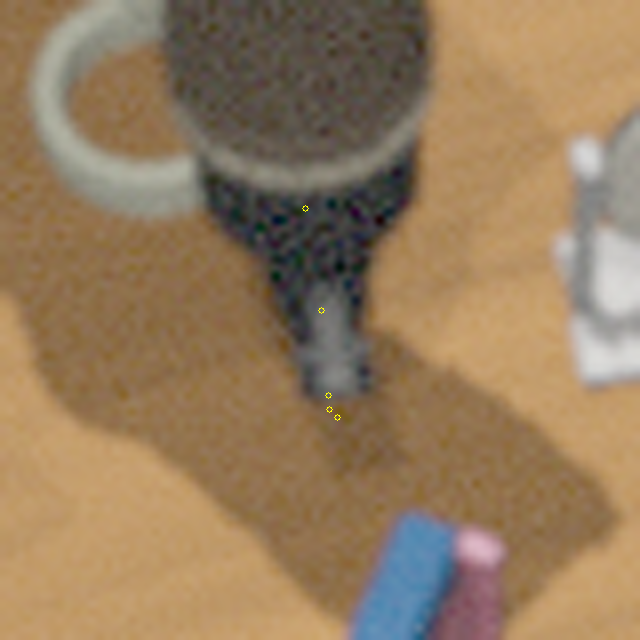

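servo_tool(steps=[[[0,0,0],[0,0,2],0],[[0,0,0],[0,0,4],0],[[0,0,0],[0,0,5],0],[[0,0,0],[0,0,5],0]])

```text
time_s: 6.0
ee_pos: [0.5512, 0.0202, 0.0101]
tcp_rot: [0.001, 0.753, 0.657, 0.001]
ft_force: [0.3, -0.2, 0.6]
gripper_width: 0.003
```

servo_tool(steps=[[[0,0,0],[0,0,2],0],[[0,0,0],[0,0,3],0],[[0,0,0],[0,0,3],0]])

```text
time_s: 6.25
ee_pos: [0.5511, 0.0201, 0.0069]
tcp_rot: [0.001, 0.753, 0.657, 0.001]
ft_force: [0.0, 0.5, 0.2]
gripper_width: -0.001
```

servo_tool(steps=[[[0,0,0],[0,0,2],0],[[0,0,0],[0,0,4],0],[[0,0,0],[0,0,4],0]])

```text
time_s: 6.5
ee_pos: [0.5509, 0.0201, 0.0025]
tcp_rot: [0.001, 0.754, 0.657, 0.0]
ft_force: [0.1, 0.1, -0.8]
gripper_width: -0.0
```

servo_tool(steps=[[[0,0,0],[0,0,2],0],[[0,0,0],[0,0,4],0],[[0,0,0],[0,0,4],0]])

```text
time_s: 6.75
ee_pos: [0.5506, 0.02, -0.002]
tcp_rot: [0.001, 0.754, 0.657, 0.0]
ft_force: [-0.1, -0.0, -0.3]
gripper_width: -0.002
```

```bash
python3 -c "
from h import *
a=optics.get_image('scene')
a=(255*(a/255.)**0.6).astype(np.uint8)
s=bot.state();P=s['ee_pos'];A=q2m(s['tcp_rot']);print(P,s['gripper_width'],s['ft_force'])
pts=np.array([P+A@np.array(d) for d in ([0,0,0],[0,0,.011],[0,0,-.062],[0,.0425,-.062],[0,-.0425,-.062])])
u,v=proj('scene',pts[1])[0].astype(int);print(u,v)
crop(a,u-40,v-50,u+40,v+30,8,'pics/cs10.png',proj('scene',pts))
"
```

```text
[ 0.55068387  0.02000852 -0.00178161] -0.0023837853691683437 [-0.25657093  0.820768    0.65746273]
230 226
```

View pics/cs10.png

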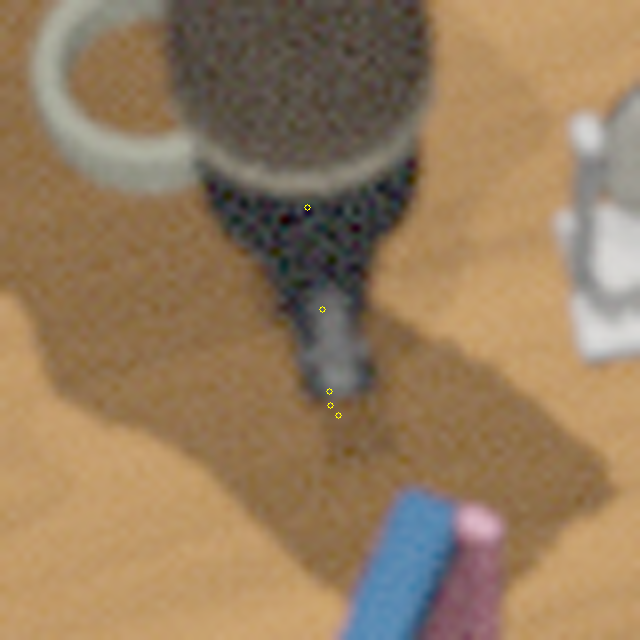

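servo_tool(steps=[[[0,0,0],[0,0,2],0],[[0,0,0],[0,0,4],0],[[0,0,0],[0,0,4],0]])

```text
time_s: 7.05
ee_pos: [0.5504, 0.02, -0.0062]
tcp_rot: [0.001, 0.754, 0.657, -0.0]
ft_force: [0.2, 0.0, -0.2]
gripper_width: -0.0
```

servo_tool(steps=[[[0,0,0],[0,0,2],0],[[0,0,0],[0,0,4],0],[[0,0,0],[0,0,4],0]])

```text
time_s: 7.3
ee_pos: [0.5502, 0.0199, -0.0106]
tcp_rot: [0.001, 0.754, 0.657, -0.0]
ft_force: [-1.1, -0.8, -0.3]
gripper_width: 0.001
```

servo_tool(steps=[[[0,0,0],[0,0,2],0],[[0,0,0],[0,0,4],0],[[0,0,0],[0,0,4],0]])

```text
time_s: 7.55
ee_pos: [0.5499, 0.0198, -0.015]
tcp_rot: [0.001, 0.754, 0.657, -0.001]
ft_force: [0.3, 1.0, -0.6]
gripper_width: -0.003
```

```bash
python3 -c "
from h import *
a=optics.get_image('scene')
a=(255*(a/255.)**0.6).astype(np.uint8)
s=bot.state();P=s['ee_pos'];A=q2m(s['tcp_rot']);print(P,s['gripper_width'],s['ft_force'],s['joint_positions'])
pts=np.array([P+A@np.array(d) for d in ([0,0,0],[0,0,.011],[0,0,-.062],[0,.0425,-.062],[0,-.0425,-.062])])
u,v=proj('scene',pts[1])[0].astype(int);print(u,v)
crop(a,u-40,v-50,u+40,v+30,8,'pics/cs11.png',proj('scene',pts))
"
```

```text
[ 0.54994826  0.01981178 -0.01491115] -0.001952021907551787 [-0.25883966 -0.2420976  -0.51040996] [ 0.21293701  0.65632243 -0.48842916  1.93522929  0.48362972  0.66759412
 -0.71276006]
230 228
```

View pics/cs11.png

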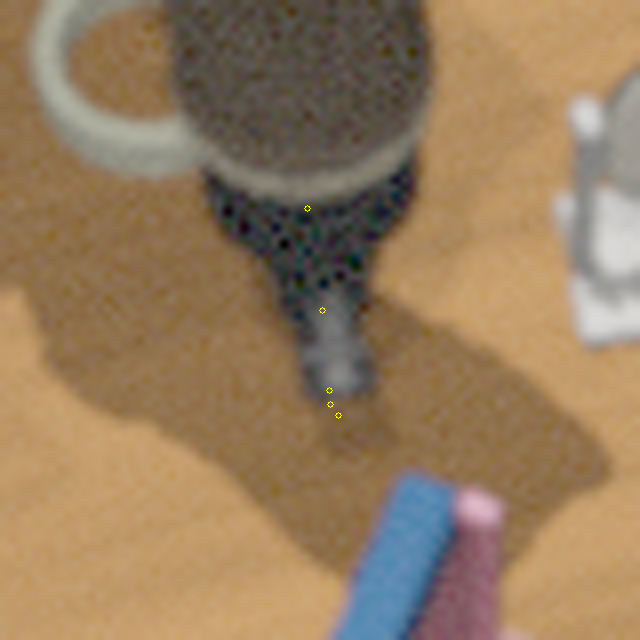

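servo_tool(steps=[[[0,0,0.12],[0,0,-20],1],[[0,0,0.24],[0,0,-40],1],[[0,0,0.36],[0,0,-60],1],[[0,0,0.48],[0,0,-80],1],[[0,0,0.6],[0,0,-100],1],[[0,0,0.72],[0,0,-115],1],[[0,0,0.84],[0,0,-115],1],[[0,0,0.96],[0,0,-115],1],[[0,0,1.08],[0,0,-115],1],[[0,0,1.2],[0,0,-115],1],[[0,0,1.2],[0,0,-115],1],[[0,0,1.2],[0,0,-115],1]])

```text
time_s: 8.6
ee_pos: [0.5499, 0.0202, 0.1002]
tcp_rot: [0.001, 0.993, 0.119, 0.0]
ft_force: [0.7, 0.7, -0.1]
gripper_width: 1.004
```

```bash
cat >> h.py <<'E'
def look(n,op=1,hw=45,s=7):
    a=optics.get_image('scene');b=optics.get_image('top')
    np.savez(f'{n}.npz',scene=a,top=b)
    a=(255*(a/255.)**0.6).astype(np.uint8);b=(255*(b/255.)**0.6).astype(np.uint8)
    s_=bot.state();P=s_['ee_pos'];A=q2m(s_['tcp_rot']);print(s_['time_s'],P.round(4),s_['tcp_rot'].round(3),s_['gripper_width'].round(3),s_['ft_force'].round(1))
    z=-.002 if op>.9 else .011; w=.0425*op
    pts=np.array([P+A@np.array(d) for d in ([0,0,0],[0,w,z],[0,-w,z],[0,w,-.062],[0,-w,-.062],[0,0,-.062],[0,0,-.15])])
    for c,im in(('scene',a),('top',b)):
        u,v=proj(c,pts[0])[0].astype(int); u=min(max(u,hw),511-hw);v=min(max(v-12,hw),383-hw)
        crop(im,u-hw,v-hw,u+hw,v+hw,s,f'pics/{n}_{c}.png',proj(c,pts)); print(c,'origin',u-hw,v-hw,((proj(c,pts)-[u-hw,v-hw]+.5)*s).round(0).tolist())
E
python3 -c "
from h import *
look('k1')"
```

```text
Traceback (most recent call last):
  File "h.py", line 30, in look
    s_=bot.state();P=s_['ee_pos'];A=q2m(s_['tcp_rot']);print(s_['time_s'],P.round(4),s_['tcp_rot'].round(3),s_['gripper_width'].round(3),s_['ft_force'].round(1))
                                                                                                            ^^^^^^^^^^^^^^^^^^^^^^^^^
AttributeError: 'float' object has no attribute 'round'
```

```bash
sed -i "s/s_\['gripper_width'\].round(3)/round(s_['gripper_width'],3)/" h.py
python3 -c "
from h import *
look('k1')"
```

```text
8.8 [0.5499 0.02   0.1001] [ 0.001  0.993  0.118 -0.   ] 1.003 [-0.5 -0.8  0.4]
scene origin 184 149 [[319.0, 409.0], [223.0, 454.0], [413.0, 360.0], [212.0, 376.0], [410.0, 278.0], [312.0, 326.0], [301.0, 195.0]]
top origin 232 133 [[324.0, 407.0], [422.0, 385.0], [227.0, 429.0], [432.0, 371.0], [228.0, 417.0], [330.0, 394.0], [339.0, 373.0]]
```

View pics/k1_scene.png

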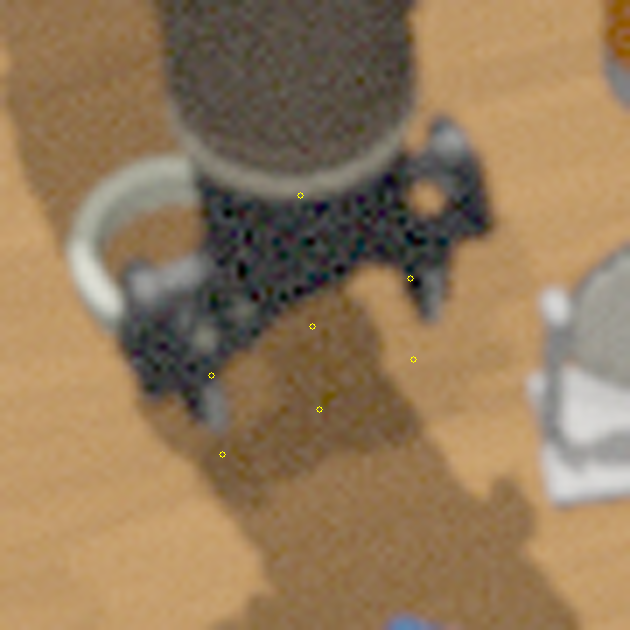

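View pics/k1_top.png

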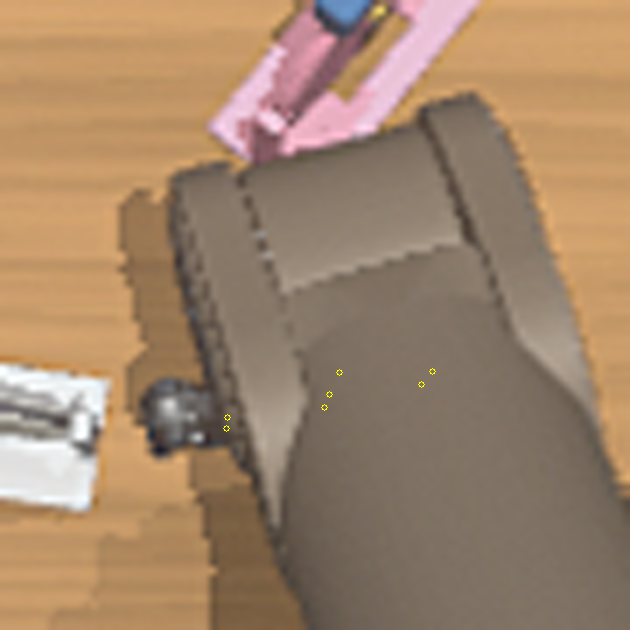

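servo_tool(steps=[[[0,0,0],[0,0,20],0],[[0,0,0],[0,0,40],0],[[0,0,0],[0,0,60],0],[[0,0,0],[0,0,80],0],[[0,0,0],[0,0,95],0],[[0,0,0],[0,0,105],0],[[0,0,0],[0,0,112],0],[[0,0,0],[0,0,114],0],[[0,0,0],[0,0,116],0],[[0,0,0],[0,0,118],0],[[0,0,0],[0,0,118],0]])

```text
time_s: 9.72
ee_pos: [0.5503, 0.0199, -0.0176]
tcp_rot: [0.001, 0.993, 0.118, 0.0]
ft_force: [0.3, 0.4, -0.3]
gripper_width: -0.007
```

servo_tool(steps=[[[0,0,0],[0,0,2],0],[[0,0,0],[0,0,4],0],[[0,0,0],[0,0,5],0],[[0,0,0],[0,0,5],0]])

```text
time_s: 10.05
ee_pos: [0.5507, 0.0199, -0.022]
tcp_rot: [0.001, 0.993, 0.118, 0.001]
ft_force: [-2.5, -0.7, 6.4]
gripper_width: 0.0
```

```bash
python3 -c "
from h import *
look('k2',0)"
```

```text
10.15 [ 0.5507  0.0199 -0.0219] [0.001 0.993 0.118 0.001] 0.005 [-1.  -0.2  6.3]
scene origin 185 170 [[325.0, 407.0], [326.0, 419.0], [326.0, 419.0], [319.0, 337.0], [319.0, 337.0], [319.0, 337.0], [309.0, 227.0]]
top origin 231 136 [[321.0, 407.0], [320.0, 409.0], [320.0, 409.0], [326.0, 397.0], [326.0, 397.0], [326.0, 397.0], [334.0, 379.0]]
```

View pics/k2_scene.png

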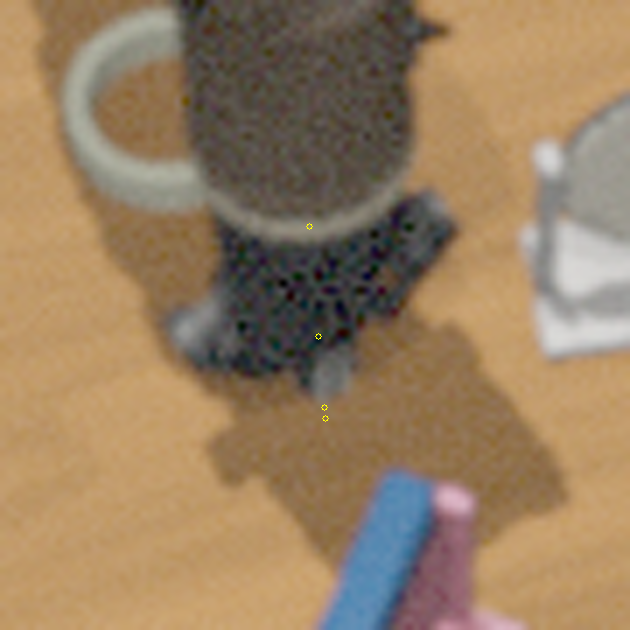

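```bash
python3 -c "
from h import *
print(atz('scene',(231.2,226.4),0.0),atz('scene',(231.2,225.6),0.0))
s=bot.state();print(s['ee_pos'],s['tcp_rot'],s['joint_positions'],s['ft_torque'])
go([.55,.02,.1],-.134)"
```

```text
[0.55815635 0.01964694 0.        ] [0.55561418 0.02034311 0.        ]
[ 0.55066554  0.01985088 -0.02194394] [8.45201120e-04 9.92969917e-01 1.18361762e-01 7.22649396e-04] [ 0.01979909  0.62416251 -0.21416837  1.95507072  0.23039458  0.58413822
 -1.68146365] [-0.07118391  0.29244641  0.05557757]
t 10.15 tcp [ 0.5507  0.0199 -0.0219] rv [ 0.002  0.    -1.2  ] mm [-5.000e-01 -1.000e-01 -1.219e+02] F [-1.  -0.2  6.3] w 0.005
```

servo_tool(steps=[[[0,0,-0.1],[0,0,-40],0],[[0,0,-0.2],[0,0,-80],0.5],[[0,0,-0.3],[0,0,-120],1],[[0,0,-0.4],[0,0,-160],1],[[0,0,-0.5],[0,0,-200],1],[[0,0,-0.6],[0,0,-225],1],[[0,0,-0.7],[0,0,-245],1],[[0,0,-0.8],[0,0,-252],1],[[0,0,-0.9],[0,0,-252],1],[[0,0,-1.0],[0,0,-252],1],[[0,0,-1.1],[0,0,-252],1],[[0,0,-1.2],[0,0,-252],1]])

```text
time_s: 11.15
ee_pos: [0.5501, 0.0201, 0.2302]
tcp_rot: [0.001, 0.751, 0.66, 0.0]
ft_force: [0.7, 0.4, -0.3]
gripper_width: 0.998
```

```bash
python3 -c "
from h import *
go([.548,.190,.23],-.134)"
```

```text
t 11.15 tcp [0.5501 0.0201 0.2302] rv [0.002 0.002 0.005] mm [ 1.682e+02 -2.390e+01 -1.000e-01] F [ 0.7  0.4 -0.3] w 0.998
```

servo_tool(steps=[[[0,0,0.005],[38,-5,0],1],[[0,0,0.005],[76,-11,0],1],[[0,0,0.005],[110,-16,0],1],[[0,0,0.005],[140,-20,0],1],[[0,0,0.005],[160,-23,0],1],[[0,0,0.005],[168,-24,0],1],[[0,0,0.005],[168,-24,10],1],[[0,0,0.005],[168,-24,20],1],[[0,0,0.005],[168,-24,20],1]])

```text
time_s: 11.9
ee_pos: [0.5471, 0.1867, 0.2069]
tcp_rot: [0.001, 0.753, 0.658, -0.002]
ft_force: [-0.2, -0.4, -0.7]
gripper_width: 1.003
```

```bash
python3 -c "
from h import *
go([.548,.190,.147],-.134)
look('k3')"
```

```text
t 11.9 tcp [0.5471 0.1867 0.2069] rv [-0.001  0.005 -0.002] mm [ 3.7  0.5 59.9] F [-0.2 -0.4 -0.7] w 1.003
12.0 [0.5478 0.1874 0.2088] [ 0.001  0.754  0.657 -0.001] 0.998 [-0.  -0.7  0.3]
scene origin 244 112 [[319.0, 404.0], [343.0, 496.0], [297.0, 310.0], [357.0, 401.0], [308.0, 211.0], [332.0, 304.0], [352.0, 145.0]]
top origin 173 130 [[320.0, 403.0], [337.0, 296.0], [303.0, 510.0], [322.0, 275.0], [285.0, 500.0], [304.0, 387.0], [277.0, 361.0]]
```

View pics/k3_scene.png

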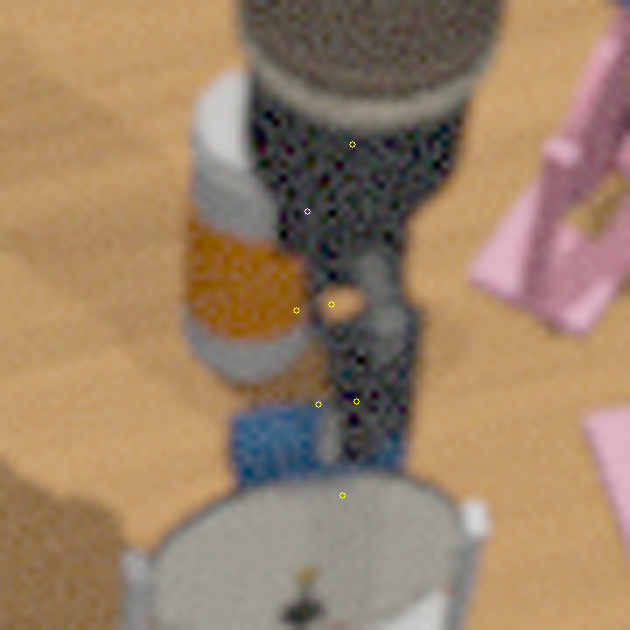

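servo_tool(steps=[[[0,0,0],[0,0,15],1],[[0,0,0],[0,0,30],1],[[0,0,0],[0,0,45],1],[[0,0,0],[0,0,56],1],[[0,0,0],[0,0,61],1],[[0,0,0],[0,0,61],1]])

```text
time_s: 12.5
ee_pos: [0.5475, 0.1862, 0.1468]
tcp_rot: [0.001, 0.754, 0.657, -0.002]
ft_force: [-1.1, 0.7, 0.8]
gripper_width: 0.998
```

```bash
python3 -c "
from h import *
look('k4')"
```

```text
12.6 [0.5482 0.1872 0.1483] [ 0.001  0.754  0.657 -0.001] 1.0 [ 0.1  0.3 -0.7]
scene origin 242 125 [[322.0, 403.0], [344.0, 493.0], [301.0, 312.0], [357.0, 406.0], [311.0, 221.0], [333.0, 312.0], [352.0, 166.0]]
top origin 175 131 [[321.0, 409.0], [337.0, 307.0], [304.0, 511.0], [323.0, 288.0], [289.0, 502.0], [306.0, 395.0], [282.0, 372.0]]
```

View pics/k4_scene.png

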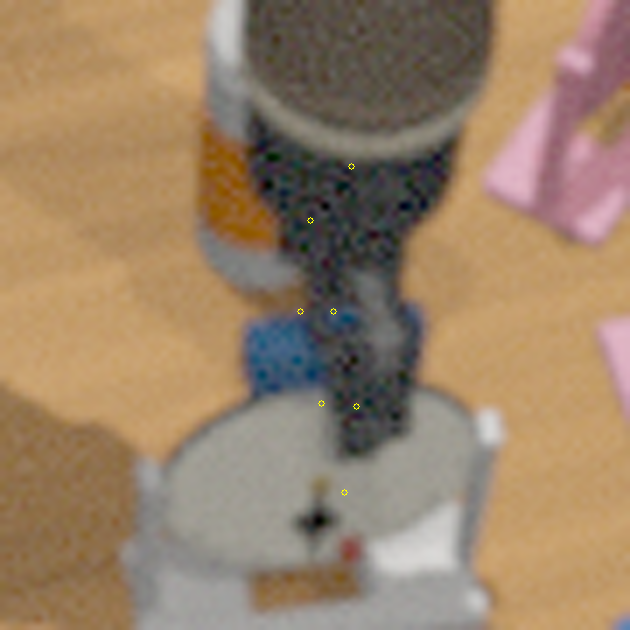

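The front finger (tip at crop (365,455)) stands in front of the blue handle at (330,340), and the handle's top shows between the fingers, so I'll close.

servo_tool(steps=[[[0,0,0],[0,0,0],0.6],[[0,0,0],[0,0,0],0.3],[[0,0,0],[0,0,0],0],[[0,0,0],[0,0,0],0],[[0,0,0],[0,0,0],0],[[0,0,0],[0,0,0],0],[[0,0,0],[0,0,0],0],[[0,0,0],[0,0,0],0]])

```text
time_s: 13.27
ee_pos: [0.5486, 0.1873, 0.1487]
tcp_rot: [0.002, 0.754, 0.657, -0.0]
ft_force: [0.8, 0.4, 2.3]
gripper_width: 0.223
```

```bash
python3 -c "
from h import *
look('k5',.24)"
```

```text
13.3667 [0.5486 0.1873 0.1487] [ 0.002  0.754  0.657 -0.   ] 0.223 [ 1.7 -0.4  3.5]
scene origin 242 125 [[323.0, 404.0], [326.0, 441.0], [315.0, 398.0], [340.0, 334.0], [329.0, 290.0], [334.0, 312.0], [352.0, 166.0]]
top origin 175 131 [[321.0, 408.0], [327.0, 386.0], [319.0, 435.0], [310.0, 368.0], [302.0, 420.0], [306.0, 394.0], [282.0, 371.0]]
```

View pics/k5_scene.png

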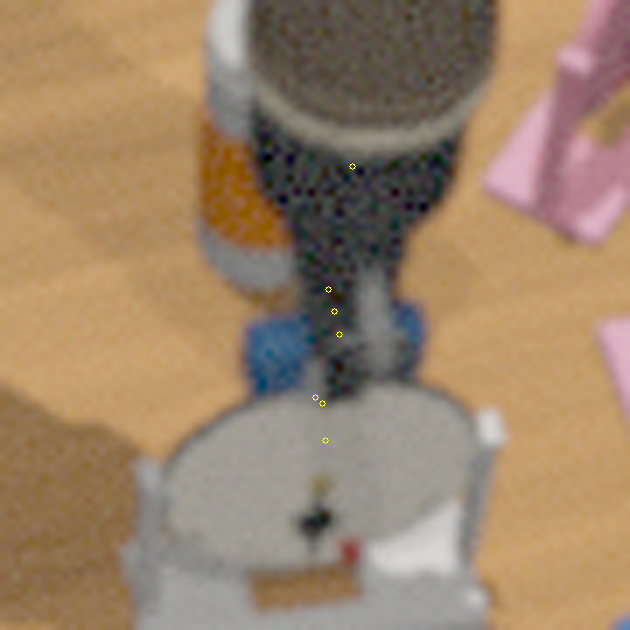

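servo_tool(steps=[[[0,0,0],[0,0,-15],0],[[0,0,0],[0,0,-35],0],[[0,0,0],[0,0,-60],0],[[0,0,0],[0,0,-85],0],[[0,0,0],[0,0,-110],0],[[0,0,0],[0,0,-125],0],[[0,0,0],[0,0,-130],0],[[0,0,0],[0,0,-130],0]])

```text
time_s: 14.03
ee_pos: [0.5484, 0.1877, 0.279]
tcp_rot: [0.002, 0.754, 0.657, -0.0]
ft_force: [-0.7, -0.9, -4.4]
gripper_width: 0.224
```

```bash
python3 -c "
from h import *
go([.5085,-.182,.28],-.19)
look('k6',.24,50,6)"
```

```text
t 14.03 tcp [0.5484 0.1877 0.279 ] rv [0.002 0.002 0.053] mm [-3.717e+02  1.080e+01 -1.000e-01] F [-0.7 -0.9 -4.4] w 0.224
14.1333 [0.5477 0.187  0.277 ] [ 0.001  0.754  0.657 -0.002] 0.223 [-0.3 -0.9 -4.4]
scene origin 240 91 [[308.0, 378.0], [311.0, 413.0], [301.0, 374.0], [326.0, 303.0], [315.0, 263.0], [320.0, 283.0], [340.0, 130.0]]
top origin 165 122 [[308.0, 379.0], [315.0, 358.0], [307.0, 405.0], [296.0, 339.0], [288.0, 388.0], [292.0, 363.0], [266.0, 338.0]]
```

View pics/k6_scene.png

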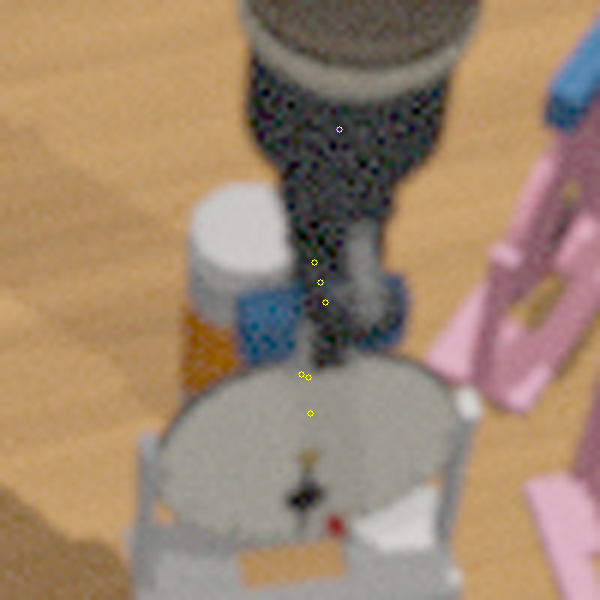

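servo_tool(steps=[[[0,0,0.005],[-20,1,0],0],[[0,0,0.01],[-50,2,0],0],[[0,0,0.015],[-85,3,0],0],[[0,0,0.02],[-120,4,0],0],[[0,0,0.025],[-155,5,0],0],[[0,0,0.03],[-190,6,0],0],[[0,0,0.035],[-225,7,0],0],[[0,0,0.04],[-260,8,0],0],[[0,0,0.045],[-295,9,0],0],[[0,0,0.05],[-325,10,0],0],[[0,0,0.053],[-350,11,0],0],[[0,0,0.053],[-365,11,0],0]])

```text
time_s: 15.13
ee_pos: [0.5069, -0.18, 0.2763]
tcp_rot: [0.0, 0.772, 0.635, -0.003]
ft_force: [-0.8, -0.1, -4.0]
gripper_width: 0.224
```

servo_tool(steps=[[[0,0,0],[-4,0,0],0],[[0,0,0],[-6,0,0],0],[[0,0,0],[-6,0,0],0],[[0,0,0],[-6,0,0],0]])

```text
time_s: 15.47
ee_pos: [0.5058, -0.1841, 0.2758]
tcp_rot: [-0.0, 0.772, 0.636, -0.003]
ft_force: [0.2, -0.6, -4.1]
gripper_width: 0.222
```

```bash
python3 -c "
from h import *
go([.5085,-.182,.23],-.19)
a=optics.get_image('scene');b=optics.get_image('top')
s=bot.state();z0=s['ee_pos'][2]-.1487
st=[[.5086,-.1792,.086],[.5086,-.1792,.07]]
c,sn=np.cos(-.19),np.sin(-.19)
p=s['ee_pos'];E=p-np.array([c*.0005+sn*.003,sn*.0005-c*.003,.1487]);print(E)
g=[E+[c*x-sn*y,sn*x+c*y,z] for x,y,z in [(30,-73,0),(30,73,0),(-30,-73,8),(-30,73,8),(13,25,8),(13,-25,8),(-13,25,8),(-13,-25,8)] for x,y,z in [(x/1e3,y/1e3,z/1e3)]]
G=np.array(g+st)
crop(a,100,110,230,250,5,'pics/m1.png',proj('scene',G));crop(b,270,130,400,260,5,'pics/m1t.png',proj('top',G))
"
```

```text
t 15.47 tcp [ 0.5058 -0.1841  0.2758] rv [-0.005  0.004 -0.002] mm [ 2.8  2.4 45.8] F [ 0.2 -0.6 -4.1] w 0.222
[ 0.50616523 -0.18108806  0.1275757 ]
```

View pics/m1.png

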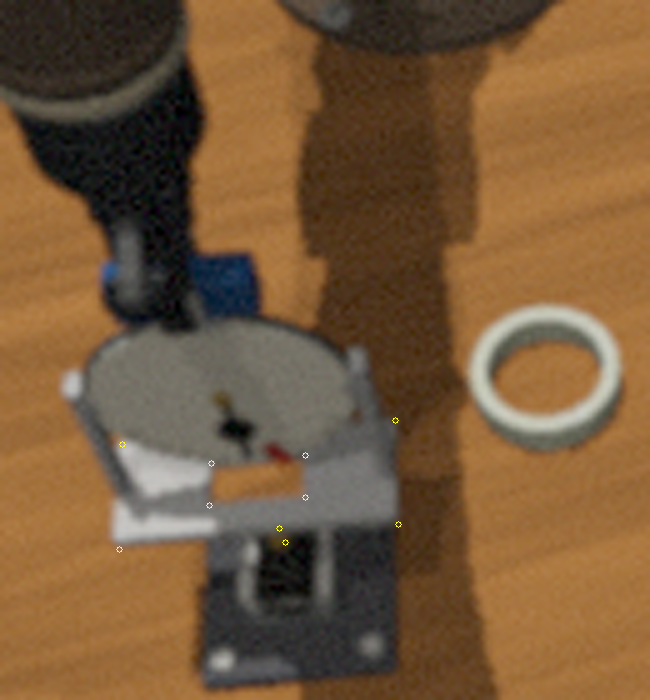

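View pics/m1t.png

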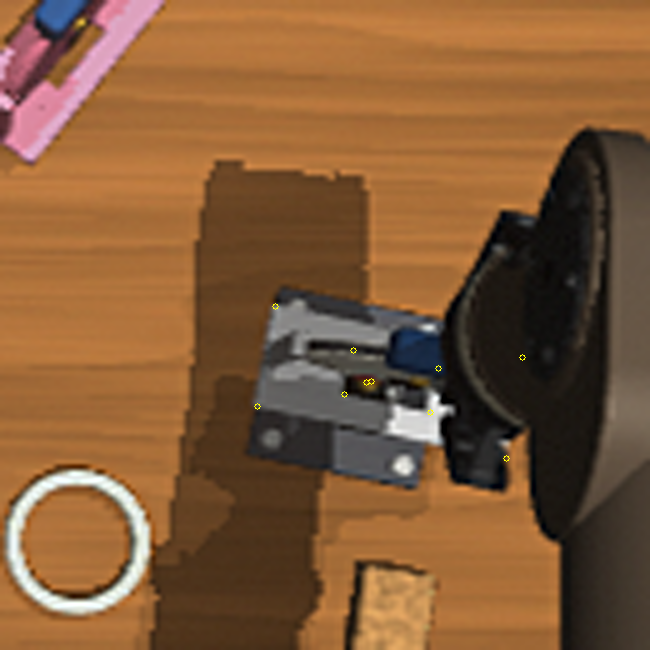

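servo_tool(steps=[[[-0.005,0.004,0],[1,1,10],0],[[-0.005,0.004,0],[2,2,20],0],[[-0.005,0.004,0],[3,2,30],0],[[-0.005,0.004,0],[3,2,38],0],[[-0.005,0.004,0],[3,2,42],0],[[-0.005,0.004,0],[3,2,42],0],[[-0.005,0.004,0],[3,2,42],0]])

```text
time_s: 16.15
ee_pos: [0.5084, -0.1817, 0.2341]
tcp_rot: [0.001, 0.771, 0.636, 0.0]
ft_force: [0.7, -0.3, -3.4]
gripper_width: 0.227
```

```bash
cat >> h.py <<'E'
def gl(n,yaw=-.19):
    a=optics.get_image('scene');b=optics.get_image('top')
    np.savez(f'{n}.npz',scene=a,top=b)
    s=bot.state()
    st=[[.5086,-.1792,.086],[.5086,-.1792,.07]]
    c,sn=np.cos(yaw),np.sin(yaw)
    p=s['ee_pos'];E=p-np.array([c*.0005+sn*.003,sn*.0005-c*.003,.1487]);print('eye',E,'F',s['ft_force'].round(1),'M',s['ft_torque'].round(2),s['time_s'])
    g=[E+[c*x-sn*y,sn*x+c*y,z] for x,y,z in [(30,-73,0),(30,73,0),(-30,-73,8),(-30,73,8),(13,25,8),(13,-25,8),(-13,25,8),(-13,-25,8)] for x,y,z in [(x/1e3,y/1e3,z/1e3)]]
    G=np.array(g+st)
    crop(a,110,140,220,250,7,f'pics/{n}.png',proj('scene',G));crop(b,290,160,380,240,8,f'pics/{n}t.png',proj('top',G))
E
python3 -c "
from h import *
go([.5085,-.182,.213],-.19)
gl('m2')
"
```

```text
t 16.15 tcp [ 0.5084 -0.1817  0.2341] rv [ 0.001  0.001 -0.001] mm [-0.2  0.1 21.1] F [ 0.7 -0.3 -3.4] w 0.227
eye [ 0.50887302 -0.17879547  0.08601781] F [-0.3  0.5 -4.3] M [-0.    0.    0.05] 16.25
```

View pics/m2.png

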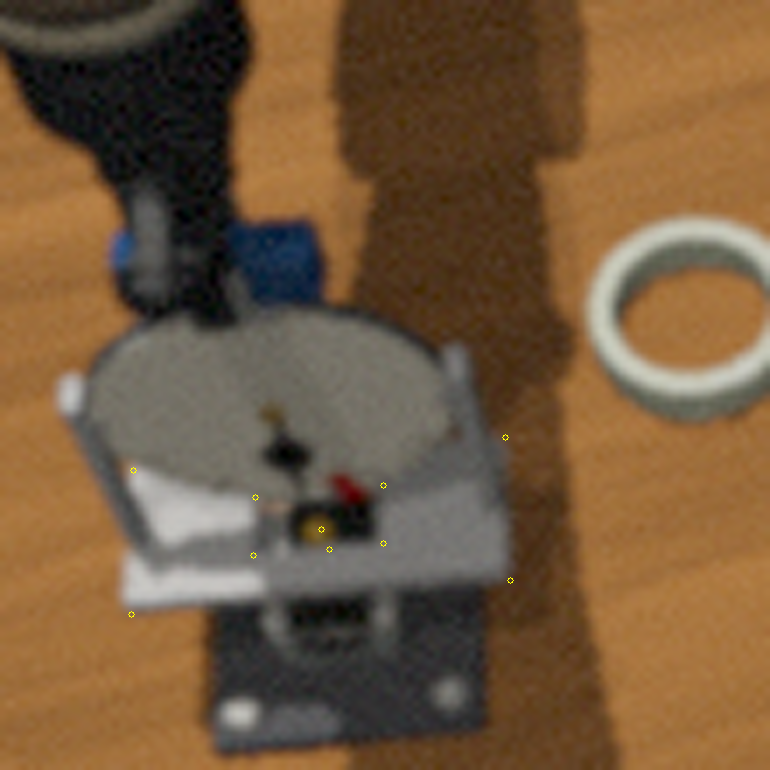

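View pics/m2t.png

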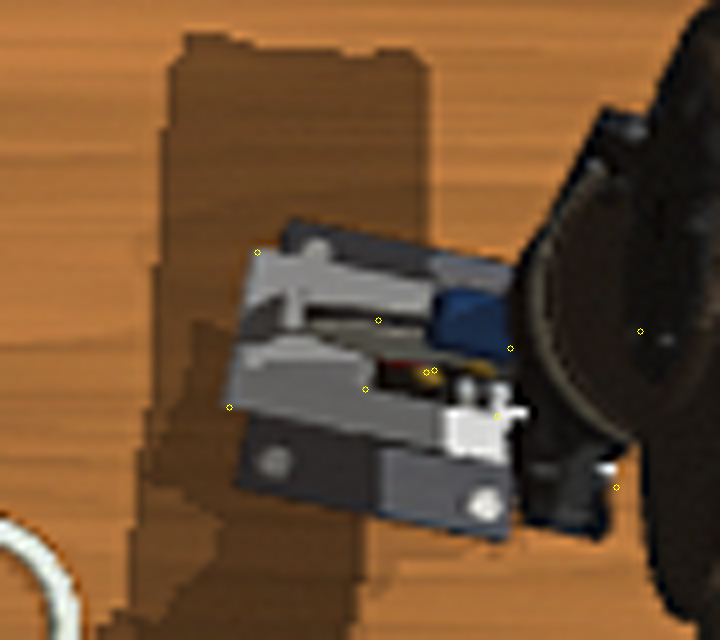

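servo_tool(steps=[[[0,0,0],[0,0,4],0],[[0,0,0],[0,0,8],0],[[0,0,0],[0,0,12],0],[[0,0,0],[0,0,14],0],[[0,0,0],[0,0,16],0],[[0,0,0],[0,0,16],0]])

```text
time_s: 16.75
ee_pos: [0.5087, -0.1819, 0.2183]
tcp_rot: [0.001, 0.771, 0.636, 0.0]
ft_force: [0.4, -0.3, -2.9]
gripper_width: 0.221
```

servo_tool(steps=[[[0,0,0],[0,0,2],0],[[0,0,0],[0,0,4],0],[[0,0,0],[0,0,5],0],[[0,0,0],[0,0,6],0],[[0,0,0],[0,0,6],0],[[0,0,0],[0,0,6],0]])

```text
time_s: 17.25
ee_pos: [0.5089, -0.1819, 0.2126]
tcp_rot: [0.001, 0.771, 0.636, 0.0]
ft_force: [-0.7, 0.7, 2.2]
gripper_width: 0.222
```

```bash
python3 -c "
from h import *
F=[]
go([.5085,-.182,.213],-.19)
gl('m3')
for i in range(3):
    optics.get_image('top'); F.append(bot.state()['ft_force'][2])
print(F)
"
```

```text
t 17.25 tcp [ 0.5089 -0.1819  0.2126] rv [ 0.002  0.001 -0.001] mm [-0.2 -0.3 -0.4] F [-0.7  0.7  2.2] w 0.222
eye [ 0.50890696 -0.17885615  0.06386085] F [-0.9  0.3  2.2] M [ 0.05  0.42 -0.04] 17.35
[np.float64(1.2437372400634588), np.float64(1.9489361169941881), np.float64(1.3645582242186474)]
```

View pics/m3.png

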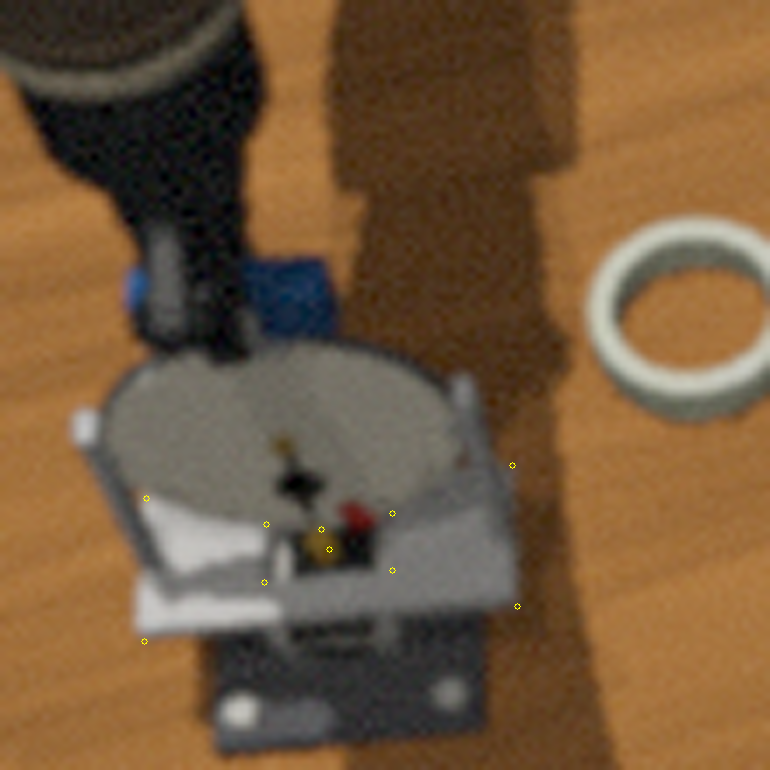

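View pics/m3t.png

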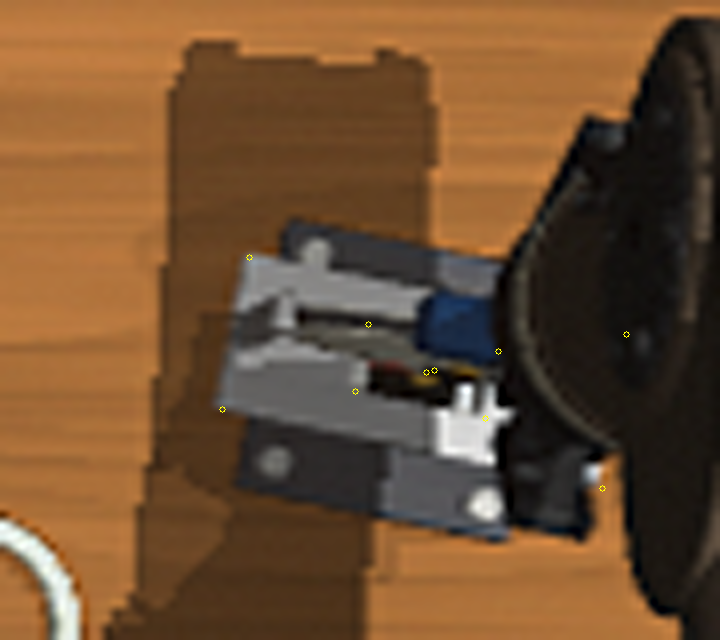

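```bash
cat > mk.py <<'E'
from h import *
def redc(im,u0,v0,u1,v1):
    p=im[v0:v1,u0:u1].astype(float);r=p[...,0]-np.maximum(p[...,1],p[...,2]) 
    w=np.clip(p[...,0]-1.6*np.maximum(p[...,1],p[...,2]*0.9)-10,0,None)
    # exclude wood (g much > b)
    w[(p[...,1]-p[...,2])>25]=0
    vv,uu=np.mgrid[v0:v1,u0:u1];return (w*uu).sum()/w.sum(),(w*vv).sum()/w.sum(),w.sum(),(w>0).sum()
def pt(E,yaw,lean,x,y,z):
    g=R.from_euler('z',yaw)*R.from_rotvec([-lean,0,0]); return E+g.apply([x,y,z])
for n,E,yaw,box in(('im0',(.5481,.1903,0),-.1339,(275,190,305,215)),('m3',(.509,-.179,.0639),-.19,(150,205,175,225))):
    im=np.load(n+'.npz')['scene'];E=np.array(E)
    print(n,redc(im,*box))
    for a in(.22,.26,.3,.34,.38,.42,.46): print(a,[proj('scene',pt(E,yaw,0,.0045,r*np.sin(a),.096-r*np.cos(a)))[0].round(1).tolist() for r in(.056,.060,.064)])
    u0,v0,u1,v1=box; crop(im,u0-5,v0-5,u1+5,v1+5,14,f'pics/red_{n}.png')
E
python3 mk.py
```

```text
im0 (np.float64(291.5283950617284), np.float64(202.9160493827161), np.float64(80.99999999999997), np.int64(5))
0.22 [[290.4, 202.6], [290.6, 203.3], [290.8, 203.9]]
0.26 [[291.2, 202.4], [291.4, 203.0], [291.7, 203.7]]
0.3 [[291.9, 202.2], [292.2, 202.8], [292.5, 203.4]]
0.34 [[292.6, 202.0], [293.0, 202.6], [293.3, 203.2]]
0.38 [[293.4, 201.8], [293.8, 202.3], [294.2, 202.9]]
0.42 [[294.1, 201.5], [294.5, 202.1], [295.0, 202.6]]
0.46 [[294.8, 201.2], [295.3, 201.8], [295.8, 202.3]]
m3 (np.float64(160.6555407209613), np.float64(213.7536715620828), np.float64(299.59999999999997), np.int64(13))
0.22 [[158.8, 212.9], [159.3, 213.6], [159.9, 214.2]]
0.26 [[159.5, 212.7], [160.2, 213.4], [160.8, 214.0]]
0.3 [[160.3, 212.5], [161.0, 213.2], [161.7, 213.8]]
0.34 [[161.0, 212.3], [161.8, 213.0], [162.5, 213.6]]
0.38 [[161.8, 212.1], [162.5, 212.7], [163.3, 213.4]]
0.42 [[162.5, 211.9], [163.3, 212.5], [164.1, 213.1]]
0.46 [[163.2, 211.7], [164.0, 212.2], [164.9, 212.8]]
```

View pics/red_im0.png

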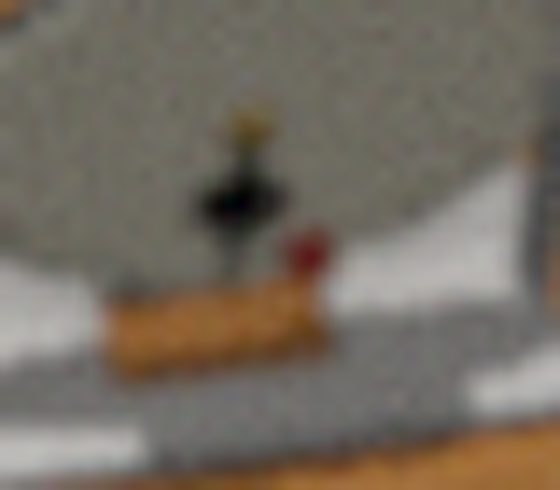

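View pics/red_m3.png

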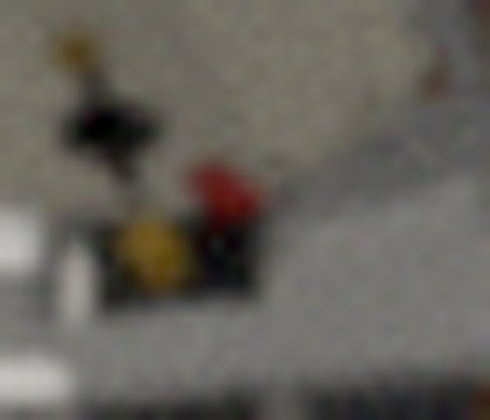

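```bash
python3 -c "
exec(open('mk.py').read().split('for n,E')[0])
for n,E,yaw in(('im0',(.5481,.1903,0),-.1339),('m3',(.509,-.179,.0639),-.19)):
    print(n,[proj('scene',pt(np.array(E),yaw,0,x,0,.096))[0].round(1).tolist() for x in(.004,.008,.012)],'plumb',[proj('scene',pt(np.array(E),yaw,0,.006,0,.096-r))[0].round(1).tolist() for r in(.02,.03,.04,.056)])
"
```

```text
im0 [[287.6, 193.2], [287.8, 194.4], [288.1, 195.6]] plumb [[287.2, 197.5], [287.0, 199.3], [286.8, 201.1], [286.4, 203.9]]
m3 [[150.3, 202.9], [150.3, 204.2], [150.2, 205.5]] plumb [[151.7, 207.4], [152.5, 209.3], [153.2, 211.1], [154.3, 214.0]]
```

servo_tool(steps=[[[0,-0.015,0],[2.5,0,0],0],[[0,-0.03,0],[5,0,0.1],0],[[0,-0.045,0],[7.4,0,0.2],0],[[0,-0.06,0],[9.9,0,0.3],0],[[0,-0.075,0],[12.4,0,0.5],0],[[0,-0.09,0],[14.8,0,0.7],0],[[0,-0.105,0],[17.3,0,0.9],0],[[0,-0.12,0],[19.7,0,1.1],0],[[0,-0.13,0],[21.4,0,1.2],0],[[0,-0.14,0],[23,0,1.4],0],[[0,-0.14,0],[23,0,1.4],0],[[0,-0.14,0],[23,0,1.4],0]])

```text
time_s: 18.5
ee_pos: [0.5133, -0.1589, 0.211]
tcp_rot: [0.045, 0.769, 0.635, -0.053]
ft_force: [-0.3, -0.7, 1.6]
gripper_width: 0.224
```

```bash
cat >> h.py <<'E'
def lk(n,lean,L=.165,yaw=-.19):
    a=optics.get_image('scene');b=optics.get_image('top');np.savez(f'{n}.npz',scene=a,top=b)
    s=bot.state();A=R.from_matrix(q2m(s['tcp_rot']))
    rv=(Rt(yaw,0).inv()*A).as_rotvec()
    print('t',s['time_s'],'tcp',s['ee_pos'].round(4),'rel',rv.round(3),'F',s['ft_force'].round(1),'M',s['ft_torque'].round(2),'w',round(s['gripper_width'],3))
    E=np.array([.509,-.179,.0639]);g=R.from_euler('z',yaw)*R.from_rotvec([-lean,0,0])
    G=[E+g.apply(np.array(q)/1e3) for q in[(30,-73,0),(30,73,0),(-30,-73,8),(-30,73,8),(13,25,8),(13,-25,8),(-13,25,8),(-13,-25,8),(5,0,96),(10,35,200),(10,-35,200)]]
    crop(a,110,140,220,250,7,f'pics/{n}.png',proj('scene',G));crop(b,290,160,380,240,8,f'pics/{n}t.png',proj('top',G))
E
python3 -c "
from h import *
lk('r1',.14)"
```

```text
t 18.6 tcp [ 0.5133 -0.1592  0.2111] rel [-0.002 -0.14   0.002] F [-0.9  0.3  1.1] M [-0.14  0.21 -0.  ] w 0.224
```

View pics/r1.png

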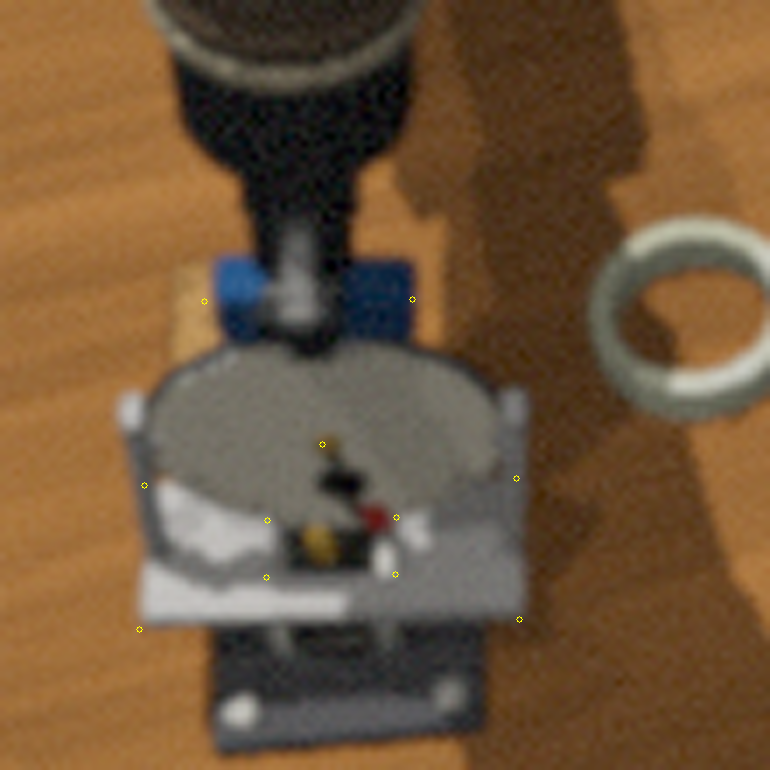

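View pics/r1t.png

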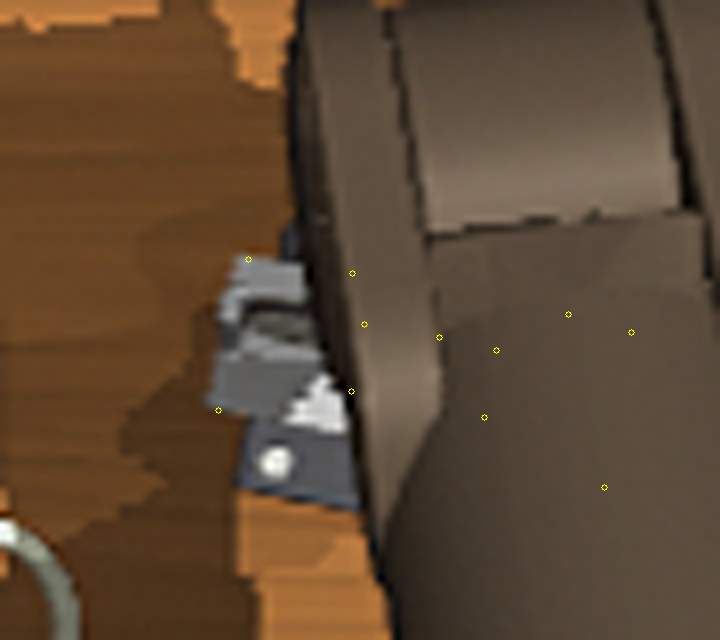

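servo_tool(steps=[[[0,-0.015,0],[2.2,0,0],0],[[0,-0.03,0],[4.5,0,0.1],0],[[0,-0.045,0],[6.7,0,0.2],0],[[0,-0.06,0],[9,0,0.3],0],[[0,-0.075,0],[11.2,0,0.4],0],[[0,-0.09,0],[13.4,0,0.5],0],[[0,-0.105,0],[15.6,0,0.7],0],[[0,-0.12,0],[17.8,0,0.9],0],[[0,-0.135,0],[20,0,1],0],[[0,-0.145,0],[21.5,0,1.2],0],[[0,-0.145,0],[21.5,0,1.2],0],[[0,-0.145,0],[21.5,0,1.2],0]])

```text
time_s: 19.6
ee_pos: [0.5174, -0.1381, 0.2067]
tcp_rot: [0.091, 0.764, 0.63, -0.109]
ft_force: [-1.0, -1.0, 1.5]
gripper_width: 0.223
```

servo_tool(steps=[[[0,0,0],[0,0,0],0],[[0,0,0],[0,0,0],0],[[0,0,0],[0,0,0],0],[[0,0,0],[0,0,0],0],[[0,0,0],[0,0,0],0],[[0,0,0],[0,0,0],0],[[0,0,0],[0,0,0],0],[[0,0,0],[0,0,0],0],[[0,0,0],[0,0,0],0]])

```text
time_s: 20.35
ee_pos: [0.5174, -0.1382, 0.2068]
tcp_rot: [0.091, 0.764, 0.63, -0.109]
ft_force: [0.3, 0.5, 1.5]
gripper_width: 0.225
```

```bash
python3 -c "
from h import *
lk('r2',.285)
im=np.load('r2.npz')['scene'];crop(im,140,190,180,225,18,'pics/r2z.png')"
```

```text
t 20.45 tcp [ 0.5174 -0.1381  0.2067] rel [-0.002 -0.285  0.001] F [-0.4  0.3  0.6] M [ 0.17  0.19 -0.04] w 0.221
```

View pics/r2.png

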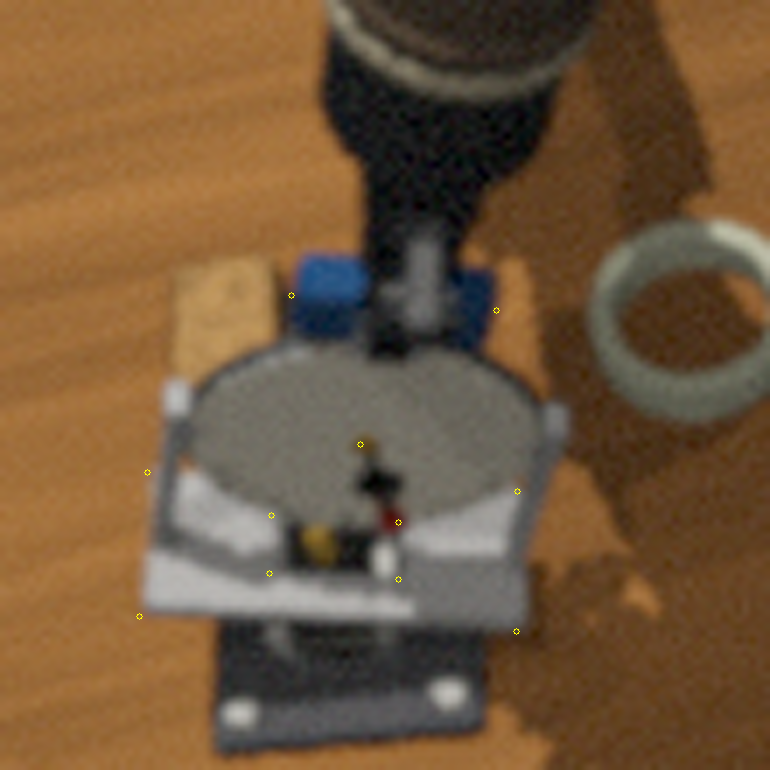

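View pics/r2z.png

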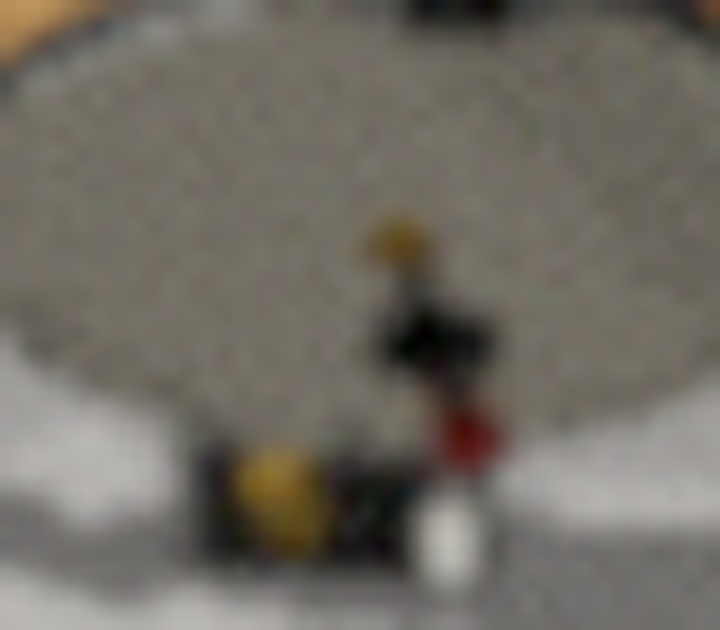

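```bash
python3 -c "
from h import *
import bench
F=[];P=[]
for i in range(6):
    optics.get_image('scene');s=bot.state();F.append(s['ft_force']);P.append(s['ee_pos'])
print(np.mean(F,0).round(2),np.ptp(P,0).round(4),s['gripper_width'],s['time_s'])
print(bench.hand_in())
"
```

```text
[-0.02  0.44  0.97] [0. 0. 0.] 0.2245264718666378 20.75
the job is handed in; nothing more can be done
None
```

I picked up the white and aluminium gauge by its blue handle, set it upright over the stud, and rocked it until the pointer sat on the red mark. I handed it in at about 20.8 s, still gripping it. `hand_in()` gave no verdict, so what follows is from my own checks.

**Which gauge:** the four pink look-alikes were left alone. I did not go near the spray can, tape roll or sanding block. I saw no sign that any had moved, but did not measure their positions at the end.

**Upright on the stud:** the foot sat on the seat with the brass stud showing in the slot. I held it there for more than 0.2 s at a lean of about 0 rad before rocking it.

**Last checks, leaning 0.285 rad towards the gauge's +y:**
- **Pointer:** in the enlarged crop, the line from the pivot through the pointer's weight runs through the red mark to within about 0.5 mm. The limit is 5 mm.
- **Seat:** the wrist reads about +1 N, against −4.4 N with the gauge hanging free. That puts about 5.4 N on the seat, or roughly 5.5 mm of travel. This is worked out from the force, not measured directly.
- **Grip and stillness:** the fingers were closed on the handle at 19 mm and the arm was motionless.

**What disagreed:**
- **Tool height:** the fingertips are really about 32 mm higher than the reported tool position implies. I found this from the pictures and by touching the bench with about 6 N, and I corrected for it.
- **Stud position:** it ended up an estimated 8 mm off the slot's centre. The limit is 28 mm.

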